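Sort the power supplies, pack the crate and seat its lid

ROBOT

A 6-joint arm with a two-finger parallel gripper is mounted at the origin on a cart in front of the work surface, level with it; the furniture and walls round the work are solid. World frame = base frame: x ahead of the robot, y to its left, z up, the work surface at z = 0. Lengths are in mm, angles in degrees, forces in N, time in s.
With the tool pointing down it reaches from about 425 to 950 mm from the base axis. Payload 14.7 kg.
Tool frame: the origin (TCP) lies midway between the tips of the shut fingers; the grasp point (between the pads) lies 19 mm behind it; x points along the fingers, y is the direction in which the jaws open and shut, and the axes are right-handed (so a half turn about x gives the same grasp; the last joint's range is limited). The gripper opens to 85 mm and grips with 20 to 120 N. Pads are 22 mm wide; open, the fingers measure 114 mm over their backs; the gripper's body (76 mm by 85 mm) begins 54 mm behind the grasp point. The pads swing forward as they close: fully open they stand 13 mm farther back than shut.
Start: joints at [-66.555, 27.513, 91.461, -0, 61.026, -2.67], TCP at [286.132, -583.627, 231.297] pointing down, gripper open.
Joint ranges: [-157.49, 157.49], [-46.99, 117.5], [13.45, 153.17], [-89.5, 269.5], [5.16, 153.95], [-167.48, 167.48]. Speed limits (degrees/s): [108.29, 108.29, 136.94, 172.46, 172.46, 172.46].

INTERFACE

Orientations are given as [roll, pitch, yaw] about the fixed x, y, z axes, in that order (R = Rz(yaw) Ry(pitch) Rx(roll)).
In Python, from station import status, optics, arm gives the robot as it stands.
- The arm moves only by the tool jog_arm, never from a script. Its argument "moves" is a list of rows, each a list of 7 numbers: the opening, from 0 (shut) to 1 (fully open), then the shift along the world's x, y, z as a fraction of full scale, then the turn, a rotation vector about the world's x, y, z as a fraction of full scale. In form: [[gripper, dx, dy, dz, rx, ry, rz], ...]. A call has 1 to 12 rows; each row is the pose to reach, as a shift and turn from the pose measured when the call began; what a row does not reach only later rows make up. Full scale, the value 1, is 12 cm for a shift and 120 degrees for a turn. A row lasts 1/8 s, in which the tool goes at most 62.5 mm and 10.7 degrees, less where a joint would pass 70% of its speed; a pose out of reach is approached as far as the arm can. A call with a number of a shift or a turn outside -1 to 1 is refused whole. A call with a gripper value outside its range is refused whole. The fingers move at their own pace and stop on an object; "force" is the grip in N (left out, the last holds). Time passes only in rows, so rows that repeat a pose let the fingers close. It gives the time, the measured TCP pose, the force and the opening at its end, in the units of the state.
- status.get_state(): the state, without advancing time (a new reading comes with each control period).
- optics.snapshot(name): name is "scene" or "top" or "wrist"; returns a dict with "image" (480x640x3 uint8, red, green, blue), "camera_matrix" (3x3 intrinsics, pixels), "rvec" (rotation vector, rad) and "tvec" (3), from world to camera coordinates, as OpenCV has them. Camera axes: x right, y down, z forward; pixel columns grow to the right and rows downward; lengths in mm; the calibration is good to about 2 mm. The wrist camera is an equidistant fisheye: a pixel r from the principal point sees the ray r / f radians off the axis. A picture is of the moment at which its call begins. There is no depth.
- arm.hand_in(): hands the job in, once; it reports no verdict.
The state is a dict: "clock": time; "q": joint angles; "joint_velocities": joint speeds; "joint_efforts": joint torques, N m; "eef_pos": TCP position; "tool_rot": TCP orientation; "ft_force": force on the tool from outside, world axes, zero at the start; "torque": the same for the moment, N m; "gripper_width": opening from 0.0 (shut) to 1.0 (fully open).
Only numpy, scipy, OpenCV 4.12 (cv2) and the standard library are available. Lean on these libraries where they do the work, as an engineer would, in place of code of your own. Each camera call takes 0.05 s, during which the arm holds its last target.

TASK

Pack the return crate in one flat layer, every supply right way up: of the two sound power supplies already in it, lift the upper one, which lies above the fill line, down onto the crate's floor, then lift each lookalike supply loose on the table to feel its weight, and lay the heavy, sound ones (about half a kilo) flat in the crate and the light, gutted shells flat side by side in the steel scrap tray. Only when all the sound supplies are in, put the lid on the crate and press it firmly down until you feel it stop, fully home all round. Leave the multimeter alone.

Things in the scene. Friction and masses are not known exactly. Their poses are not given: they have to be found in the camera images.
- crate: open grey plastic crate, fixed; inside 240 (its x) x 200 (its y) mm, walls 8 mm, inner floor 5 and rim 62 mm above the table; origin at the centre of its underside. A white line inside at 50 mm height is the fill line. A stiff black seal in the rim stands up to 6 mm proud; about 10 N in all pushes it down flush, and it stays where pushed.
- lid: loose grey lid, 0.28 kg, plate 262 (x) x 222 (y) mm, upright on the table at the left. Origin: centre of its underside. Plug 226 x 186 mm up to 10 mm, plate from 10 to 16 mm; in the middle a bridge handle, bar 100 mm along x, 18 mm wide, 42 to 56 mm above the origin. Fits either way round, x along the crate's x. Fully home its origin is 52 mm above the crate's; unpressed up to 6 mm higher.
- scrap_tray: shallow steel tray, fixed to the table, outside 190 (its x) x 130 (its y) mm, walls and floor 3 mm, rim 24 mm high; origin at the centre of its underside. Has room for two supplies side by side, long sides along its y; right of the crate.
- supply_1: mains supply: black rectangular power brick, 105 long (its x) x 51 wide (its y) x 30 mm high; origin at the centre of its underside, z up. Sound. Starts flat on the floor of the crate, in its corner at -x, +y, roughly along the crate's x.
- supply_2: mains supply: black rectangular power brick, 105 long (its x) x 51 wide (its y) x 30 mm high; origin at the centre of its underside, z up. Sound. Starts on top of supply_1 in the crate.
- supply_3: mains supply: black rectangular power brick, 105 long (its x) x 51 wide (its y) x 30 mm high; origin at the centre of its underside, z up. Starts lying flat on the table between crate and lid and is not yet sorted: it may be a sound supply (about 0.5 kg) or a gutted shell (under 0.2 kg), which look the same. May be absent.
- supply_4: mains supply: black rectangular power brick, 105 long (its x) x 51 wide (its y) x 30 mm high; origin at the centre of its underside, z up. Starts lying flat on the table between crate and lid and is not yet sorted: it may be a sound supply (about 0.5 kg) or a gutted shell (under 0.2 kg), which look the same. May be absent.
- supply_5: mains supply: black rectangular power brick, 105 long (its x) x 51 wide (its y) x 30 mm high; origin at the centre of its underside, z up. Starts lying flat on the table between crate and lid and is not yet sorted: it may be a sound supply (about 0.5 kg) or a gutted shell (under 0.2 kg), which look the same. May be absent.
- supply_6: mains supply: black rectangular power brick, 105 long (its x) x 51 wide (its y) x 30 mm high; origin at the centre of its underside, z up. Starts lying flat on the table between crate and lid and is not yet sorted: it may be a sound supply (about 0.5 kg) or a gutted shell (under 0.2 kg), which look the same. May be absent.
- multimeter: orange hand multimeter, 145x72x41 mm, behind the loose supplies; fixed monitors stand behind it and, at the left rear, over the table from about x = 0.66, y = 0.18 on, taller than the gripper
Things that resemble listed ones, but are neither listed nor needed, are in the scene too. Leave any red look-alike of the supply_6 alone.

How it is judged (in metres and radians):
On the way, in this order (a step that is already met when the one before it is completed fails the run):
1. every sound supply lies flat, right way up, on the floor of the crate, in one layer (x of supply_1 in the frame of crate between -0.12 and 0.12 m and y of supply_1 in the frame of crate between -0.1 and 0.1 m and z of supply_1 in the frame of crate between -0.005 and 0.015 m and angle between each of supply_1, supply_2, supply_4, supply_5's own z axis and vertical below 0.15 rad and x of supply_2 in the frame of crate between -0.12 and 0.12 m and y of supply_2 in the frame of crate between -0.1 and 0.1 m and z of supply_2 in the frame of crate between -0.005 and 0.015 m and x of supply_4 in the frame of crate between -0.12 and 0.12 m and y of supply_4 in the frame of crate between -0.1 and 0.1 m and z of supply_4 in the frame of crate between -0.005 and 0.015 m and x of supply_5 in the frame of crate between -0.12 and 0.12 m and y of supply_5 in the frame of crate between -0.1 and 0.1 m and z of supply_5 in the frame of crate between -0.005 and 0.015 m), for 0.2 s.
2. the lid, fully home on the crate, is pressed down (z of lid in the frame of crate between 0.048 and 0.0545 m and horizontal distance between lid and crate below 0.012 m and angle between lid's own z axis and vertical below 0.04 rad and contact force between lid and crate above 8 N), for 0.1 s.
At the end, for the whole second after the job is handed in: All sound supplies lie flat and right way up (within 0.15 rad) on the crate's floor in one layer, all shells lie likewise on the floor of the scrap tray, the lid is on the crate fully home (within 2.5 mm in height, 12 mm sideways, level within 0.04 rad), and everything is at rest (all of step 1 and x of supply_3 in the frame of scrap_tray between -0.092 and 0.092 m and y of supply_3 in the frame of scrap_tray between -0.062 and 0.062 m and z of supply_3 in the frame of scrap_tray between -0.005 and 0.015 m and angle between each of supply_3, supply_6's own z axis and vertical below 0.15 rad and x of supply_6 in the frame of scrap_tray between -0.092 and 0.092 m and y of supply_6 in the frame of scrap_tray between -0.062 and 0.062 m and z of supply_6 in the frame of scrap_tray between -0.005 and 0.015 m and z of lid in the frame of crate between 0.048 and 0.0545 m and horizontal distance between lid and crate below 0.012 m and angle between lid's own z axis and vertical below 0.04 rad and linear speed of each of lid, supply_1, supply_2, supply_3, supply_4, supply_5, supply_6 below 0.02 m/s); the robot touches nothing.
It fails at once if the multimeter is moved more than 3 cm (distance of multimeter from where it was at the start of the episode above 0.03 m).
Of supply_3, supply_4, supply_5, supply_6 only 2 to 4 are there at a start; the rules pass over those that are not, and their reading is None.
At some moment in a run one of supply_3, supply_4, supply_5, supply_6 may be knocked a few centimetres aside while the robot is not near it.
It also fails if it takes over 210 s, if anything falls off the work surface, if the arm or the gripper's body presses on something with over 40 N, if the wrist force passes 120 N, or if a joint passes its speed limit or range.

## Working session

There is one attempt and no reset: what is moved stays moved. The work goes in short steps, Python scripts to look and compute and a tool call to move; the robot and the scene stay as the last step left them, time stands still between calls to the robot, and variables do not carry over. Pictures are saved under pics/ and viewed, and the job is handed in when it is done.

Besides the shell and the picture viewer there is one more tool, called after "Emit:" in YAML: its name, and indented under it one key for each argument. jog_arm: Moves the arm, as the interface text tells. Shift numbers are shares of 12 cm and turn numbers shares of 120 degrees, none past 1 either way. Its arguments: {"type":"object","properties":{"moves":{"type":"array","items":{"type":"array","items":{"type":"number","minimum":-1,"maximum":1}}},"force":{"type":"number"}},"required":["moves"]}

```bash
mkdir -p pics; ls
cat > h.py <<'E'
import numpy as np, cv2
from station import status, optics, arm
def snap(n,f):
    s=optics.snapshot(n); cv2.imwrite('pics/'+f+'.png',s['image'][:,:,::-1]); np.savez('pics/'+f+'.npz',**{k:np.array(v) for k,v in s.items()}); return s
def ray(s,px,fish=False):
    K=np.array(s['camera_matrix'],float);R=cv2.Rodrigues(np.array(s['rvec'],float))[0];t=np.array(s['tvec'],float).ravel()
    px=np.atleast_2d(np.array(px,float))
    x=(px[:,0]-K[0,2])/K[0,0];y=(px[:,1]-K[1,2])/K[1,1]
    if fish:
        r=np.hypot(x,y)+1e-12;d=np.c_[np.sin(r)*x/r,np.sin(r)*y/r,np.cos(r)]
    else: d=np.c_[x,y,np.ones(len(x))]
    return -R.T@t, d@R
def plane(s,px,z,fish=False):
    o,d=ray(s,px,fish); return o+d*((z-o[2])/d[:,2])[:,None]
def proj(s,P):
    return cv2.projectPoints(np.array(P,float).reshape(-1,3),np.array(s['rvec'],float),np.array(s['tvec'],float),np.array(s['camera_matrix'],float),None)[0].reshape(-1,2)
E
python3 - <<'E'
from h import *
print(status.get_state())
for n in ['scene','top','wrist']:
    s=snap(n,n+'0'); print(n,s['camera_matrix'],s['rvec'],s['tvec'])
E
```

```text
pics
{'clock': 0.0, 'q': array([-6.65542598e+01,  2.75507849e+01,  9.14931443e+01,  9.04170772e-04,
        6.10285358e+01, -2.67047659e+00]), 'joint_velocities': array([ 0.05601851,  0.06575524, -0.0322225 , -0.03190784,  0.11001569,
        0.02035599]), 'joint_efforts': array([-3.28188769e-03, -9.50661063e+01, -4.30182195e+01, -1.98092598e-04,
        1.24479871e-02,  4.79495372e-05]), 'eef_pos': array([ 285.9756431 , -583.23951667,  230.66582258]), 'tool_rot': array([-93.29545134,  89.92753073, 112.82032697]), 'ft_force': array([-0.86805917,  0.03934944, -0.60999351]), 'torque': array([ 0.00283069, -0.03332825,  0.03081623]), 'gripper_width': 1.0011664491170293}
scene [[526.06871983   0.         314.77245218]
 [  0.         526.06871983 225.16363534]
 [  0.           0.           1.        ]] [ 1.06356859 -2.03971371  1.2675809 ] [ 383.32416204  221.41297076 1252.12411079]
top [[546.97759764   0.         322.72404382]
 [  0.         546.97759764 235.40542038]
 [  0.           0.           1.        ]] [ 2.18304174 -2.20863916  0.06452167] [  63.7394087   577.7583414  1502.29709254]
wrist [[371.64829954   0.         322.44975567]
 [  0.         371.64829954 238.67384551]
 [  0.           0.           1.        ]] [-2.45742741  1.53302175  0.21790599] [-648.97668849  -34.537968    378.80185041]
```

View pics/scene0.png

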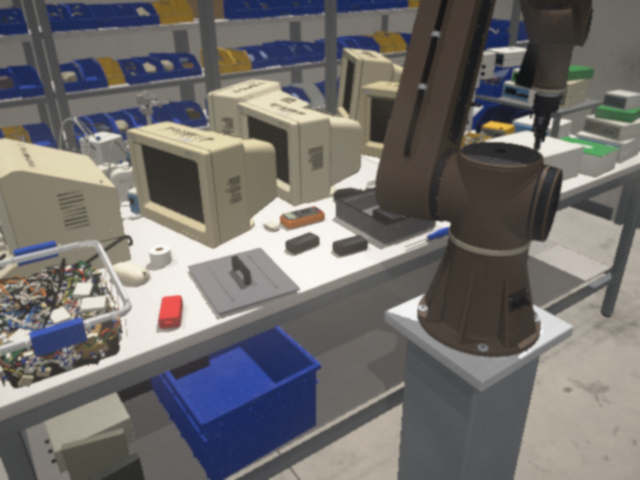

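View pics/top0.png

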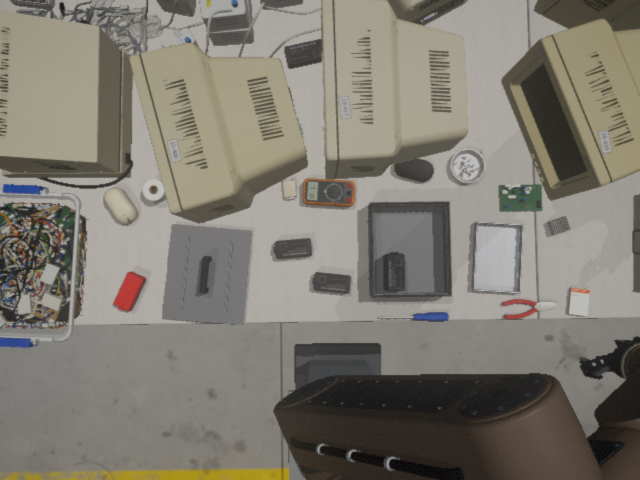

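View pics/wrist0.png

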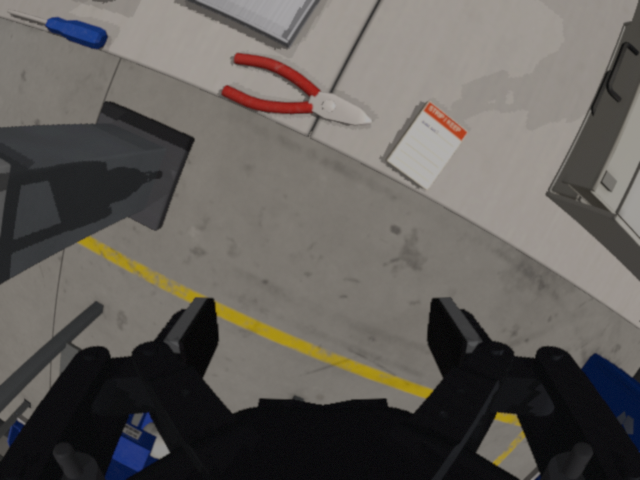

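Run:
```python
from h import *
im=cv2.imread('pics/top0.png')
c=im[190:330,150:540]; cv2.imwrite('pics/c1.png',cv2.resize(c,(780,280),interpolation=cv2.INTER_CUBIC))
c=im[230:310,260:420]; cv2.imwrite('pics/c2.png',cv2.resize(c,(800,400),interpolation=cv2.INTER_CUBIC))
s=dict(np.load('pics/top0.npz'))
for n,p,z in [('loose1',(293,248),30),('loose2',(331,282),30),('farblack',(304,53),30),('crate TL,TR,BR,BL',None,0)]:
    if p: print(n,plane(s,p,z).round())
print(plane(s,[(370,203),(450,203),(451,299),(370,297)],62).round())
print('tray',plane(s,[(476,222),(522,224),(519,294),(472,291)],24).round())
print('lid',plane(s,[(170,225),(251,230),(245,323),(163,317)],16).round())
print('sup2',plane(s,(393,272),65).round(), 'meter',plane(s,(328,193),41).round())
```

```text
loose1 [[544. 139.  30.]]
loose2 [[450.  36.  30.]]
farblack [[1090.  103.   30.]]
[[ 662.  -71.   62.]
 [ 660. -288.   62.]
 [ 402. -284.   62.]
 [ 409.  -67.   62.]]
tray [[ 610. -367.   24.]
 [ 603. -495.   24.]
 [ 411. -480.   24.]
 [ 420. -351.   24.]]
lid [[612. 480.  16.]
 [596. 256.  16.]
 [340. 273.  16.]
 [359. 499.  16.]]
sup2 [[ 476. -130.   65.]] meter [[693.  41.  41.]]
```

View pics/c1.png

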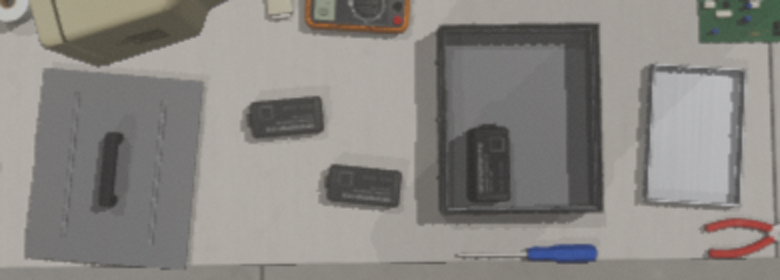

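View pics/c2.png

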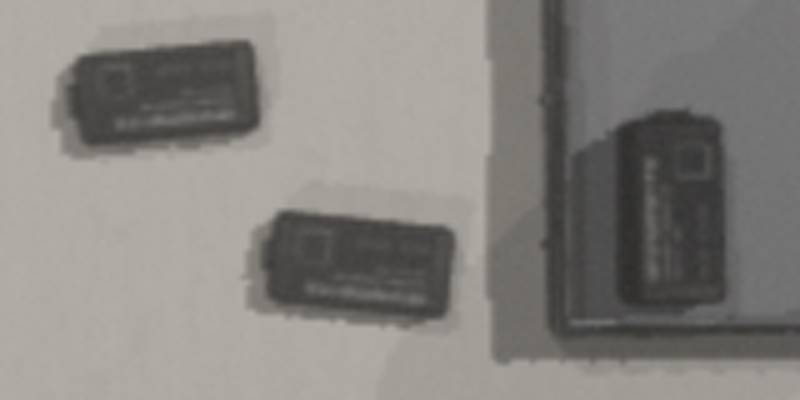

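```bash
cat >> h.py <<'E'
from scipy.spatial.transform import Rotation as Rn
def st():
    s=status.get_state(); R=Rn.from_euler('xyz',s['tool_rot'],degrees=True).as_matrix()
    jy=np.degrees(np.arctan2(R[1,1],R[0,1]))
    print('t %.2f pos %s toolx %s jawdir %.2f F %s w %.3f q %s'%(s['clock'],s['eef_pos'].round(1),R[:,0].round(3),jy,s['ft_force'].round(2),s['gripper_width'],s['q'].round(1)))
    return s
E
python3 - <<'E'
from h import *
st(); s=np.load('pics/wrist0.npz'); print(ray(s,(320,240),True))
E
```

```text
t 0.15 pos [ 286.  -583.4  230.8] toolx [-0.     0.001 -1.   ] jawdir -63.88 F [-0.07  0.56 -0.88] w 0.997 q [-66.6  27.5  91.5   0.   61.   -2.7]
(array([ 349.81268231, -551.84854417,  372.75826873]), array([[-0.25506531, -0.1161519 , -0.95992209]]))
```

Emit:
jog_arm:
  moves:
    - [1, 0.1, 0.4, 0.4, 0, 0, -0.05]
    - [1, 0.3, 0.7, 0.7, 0, 0, -0.1]
    - [1, 0.5, 1, 0.85, 0, 0, -0.15]
    - [1, 0.5, 1, 0.85, 0, 0, -0.2175]

```text
clock: 0.65
eef_pos: [347.8, -461.6, 334.7]
tool_rot: [155.8, 89.9, -24.3]
ft_force: [-0.3, -0.4, 0.7]
gripper_width: 1.0
```

Emit:
jog_arm:
  moves:
    - [1, 0.25, 0.5, 0, 0, 0, 0]
    - [1, 0.5, 1, 0, 0, 0, 0]
    - [1, 0.5, 1, 0, 0, 0, 0]

```text
clock: 1.02
eef_pos: [408.8, -338.6, 334.8]
tool_rot: [175.0, 89.9, -4.9]
ft_force: [-0.3, -1.0, 0.5]
gripper_width: 1.003
```

Emit:
jog_arm:
  moves:
    - [1, 0.25, 0.5, 0, 0, 0, 0]
    - [1, 0.5, 1, 0, 0, 0, 0]
    - [1, 0.5, 1, 0, 0, 0, 0]

```text
clock: 1.4
eef_pos: [469.8, -216.3, 334.8]
tool_rot: [-175.2, 89.9, 5.1]
ft_force: [0.8, 0.4, 0.2]
gripper_width: 1.0
```

Run:
```python
from h import *
st(); snap('wrist','w1')
```

```text
t 1.40 pos [ 469.8 -216.3  334.8] toolx [ 0.002  0.    -1.   ] jawdir -89.74 F [0.78 0.36 0.16] w 1.000 q [-2.810e+01  1.110e+01  1.009e+02  1.000e-01  6.790e+01  6.160e+01]
```

View pics/w1.png

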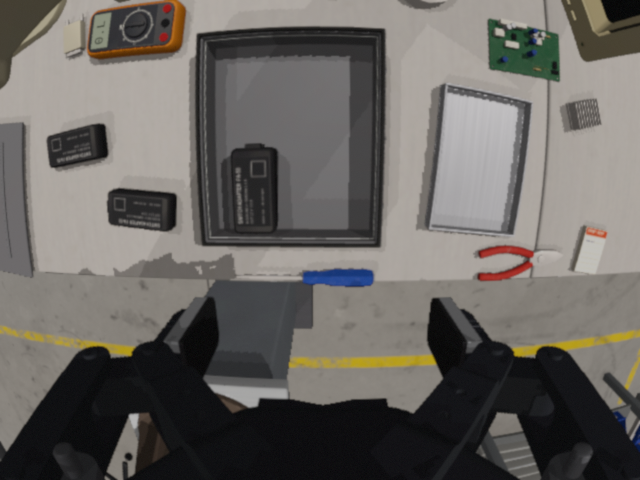

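Run:
```python
from h import *
im=cv2.imread('pics/w1.png')
cv2.imwrite('pics/c3.png',cv2.resize(im[15:265,180:400],None,fx=2.4,fy=2.4,interpolation=cv2.INTER_CUBIC))
cv2.imwrite('pics/c4.png',cv2.resize(im[70:250,20:220],None,fx=3,fy=3,interpolation=cv2.INTER_CUBIC))
```

```text
(no output)
```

View pics/c3.png

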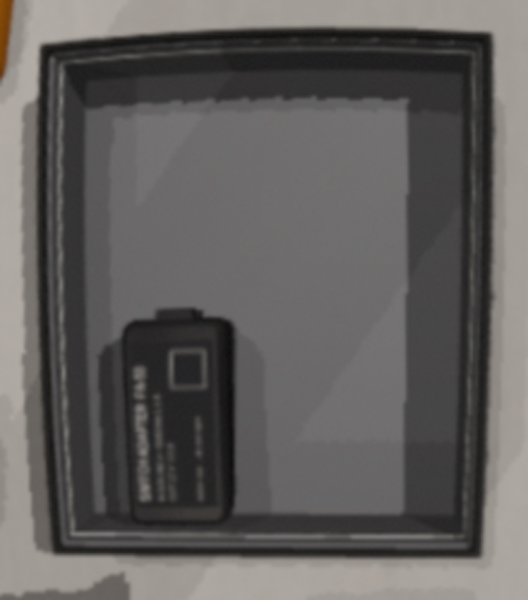

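View pics/c4.png

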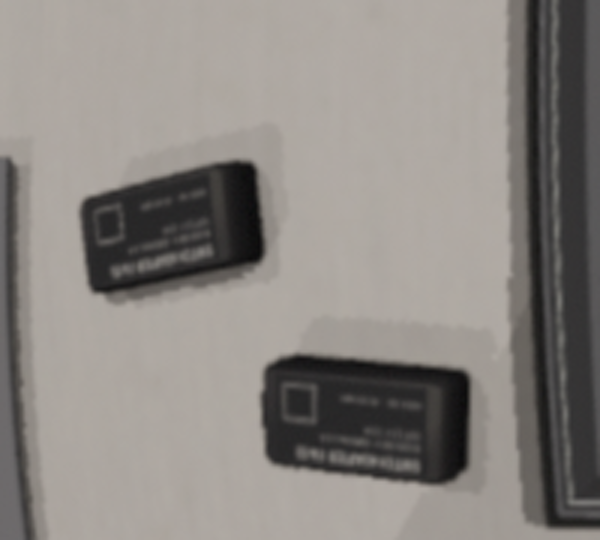

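Run:
```python
from h import *
s=np.load('pics/w1.npz')
c=lambda pts,f,o:np.array(pts,float)/f+np.array(o)
P=plane(s,c([(42,45),(491,33),(481,556),(52,552)],2.4,(180,15)),62,True);print('crate',P.round(1),P.mean(0))
P=plane(s,c([(126,324),(233,322),(230,520),(132,522)],2.4,(180,15)),65,True);print('s2',P.round(1),P.mean(0))
P=plane(s,c([(80,203),(213,168),(216,268),(92,292)],3,(20,70)),30,True);print('A',P.round(1),P.mean(0))
P=plane(s,c([(264,368),(428,375),(433,480),(267,462)],3,(20,70)),30,True);print('B',P.round(1),P.mean(0))
P=plane(s,[(443,84),(531,98),(518,236),(429,229)],24,True);print('tray',P.round(1),P.mean(0))
o,_=ray(s,(320,240),True);print(o)
```

```text
crate [[ 665.2  -71.6   62. ]
 [ 665.1 -283.8   62. ]
 [ 412.3 -283.9   62. ]
 [ 413.3  -69.4   62. ]] [ 538.95242625 -177.21698728   62.        ]
s2 [[ 525.5 -114.5   65. ]
 [ 525.2 -165.1   65. ]
 [ 430.8 -161.8   65. ]
 [ 429.8 -113.3   65. ]] [ 477.83306148 -138.68521569   65.        ]
A [[563.9 186.1  30. ]
 [570.5  99.3  30. ]
 [524.4 100.5  30. ]
 [519.5 181.8  30. ]] [544.57502244 141.88530665  30.        ]
B [[476.8  77.4  30. ]
 [470.6  -8.6  30. ]
 [423.8  -6.3  30. ]
 [432.7  81.7  30. ]] [450.98253303  36.04790143  30.        ]
tray [[ 610.5 -364.    24. ]
 [ 607.  -492.9   24. ]
 [ 415.9 -488.5   24. ]
 [ 424.5 -353.4   24. ]] [ 514.47775856 -424.71533323   24.        ]
[ 540.41214577 -215.32130237  476.94372261]
```

Emit:
jog_arm:
  moves:
    - [0.8, 0.04, 0.4, -0.4, 0, 0, 0]
    - [0.8, 0.068, 0.647, -0.9, 0, 0, 0]
    - [0.8, 0.068, 0.647, -1, 0, 0, 0]
    - [0.8, 0.068, 0.647, -1, 0, 0, 0]

```text
clock: 1.95
eef_pos: [476.9, -139.6, 213.4]
tool_rot: [-41.3, 89.9, 138.9]
ft_force: [-0.2, -1.3, 0.1]
gripper_width: 0.801
```

Emit:
jog_arm:
  moves:
    - [0.8, 0, 0, -0.4, 0, 0, 0]
    - [0.8, 0, 0, -0.8, 0, 0, 0]
    - [0.8, 0, 0, -0.8, 0, 0, 0]

```text
clock: 2.33
eef_pos: [475.5, -140.4, 116.2]
tool_rot: [-23.7, 89.7, 156.4]
ft_force: [0.3, -0.1, 0.5]
gripper_width: 0.805
```

Run:
```python
from h import *
st(); snap('wrist','w2')
```

```text
t 2.33 pos [ 475.5 -140.4  116.2] toolx [-0.005  0.002 -1.   ] jawdir -89.85 F [ 0.33 -0.15  0.52] w 0.805 q [-20.   24.8 117.5   0.   38.1  69.9]
```

View pics/w2.png

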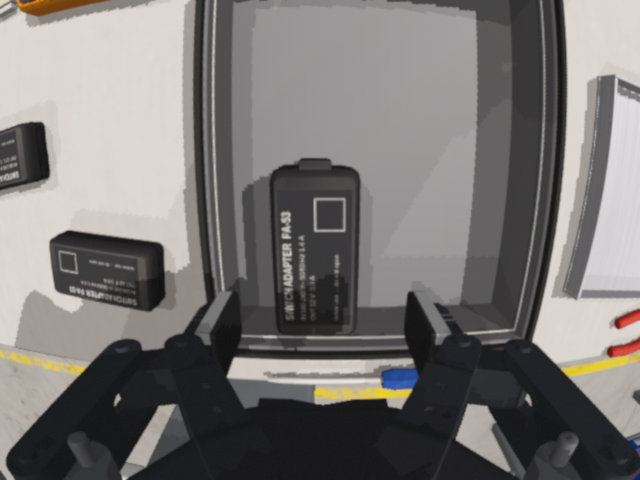

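Run:
```python
from h import *
s=np.load('pics/w2.npz')
P=plane(s,[(272,180),(359,177),(355,333),(277,334)],65,True);print(P.round(1),P.mean(0))
```

```text
[[ 522.6 -113.    65. ]
 [ 524.2 -158.5   65. ]
 [ 431.6 -159.2   65. ]
 [ 430.6 -112.2   65. ]] [ 477.24362153 -135.72257047   65.        ]
```

Emit:
jog_arm:
  moves:
    - [0.8, 0.02, 0.025, -0.35, 0, 0, 0]
    - [0.8, 0.02, 0.025, -0.62, 0, 0, 0]
    - [0.8, 0.02, 0.025, -0.62, 0, 0, 0]
  force: 50

```text
clock: 2.75
eef_pos: [479.6, -138.3, 44.3]
tool_rot: [-26.1, 89.8, 154.1]
ft_force: [-0.4, -1.2, 0.2]
gripper_width: 0.802
```

Emit:
jog_arm:
  moves:
    - [0, 0, 0, 0, 0, 0, 0]
    - [0, 0, 0, 0, 0, 0, 0]
    - [0, 0, 0, 0, 0, 0, 0]
    - [0, 0, 0, 0, 0, 0, 0]
    - [0, 0, 0, 0, 0, 0, 0]

```text
clock: 3.38
eef_pos: [481.0, -138.9, 46.8]
tool_rot: [-170.2, 90.0, 9.9]
ft_force: [-2.7, 0.6, 9.5]
gripper_width: 0.571
```

Emit:
jog_arm:
  moves:
    - [0, 0, 0, 0.1, 0, 0, 0]
    - [0, 0, 0, 0.3, 0, 0, 0]
    - [0, 0, 0, 0.5, 0, 0, 0]
    - [0, 0, 0, 0.5, 0, 0, 0]
    - [0, 0, 0, 0.5, 0, 0, 0]

```text
clock: 4.0
eef_pos: [481.0, -139.0, 107.1]
tool_rot: [173.1, 89.9, -6.8]
ft_force: [-0.1, 0.3, -5.8]
gripper_width: 0.573
```

Run:
```python
from h import *
st(); snap('wrist','w3')
```

```text
t 4.00 pos [ 481.  -139.   107.1] toolx [ 0.001 -0.    -1.   ] jawdir -89.87 F [-0.1   0.29 -5.81] w 0.573 q [-19.6  25.8 117.5   0.   36.6  70.3]
```

View pics/w3.png

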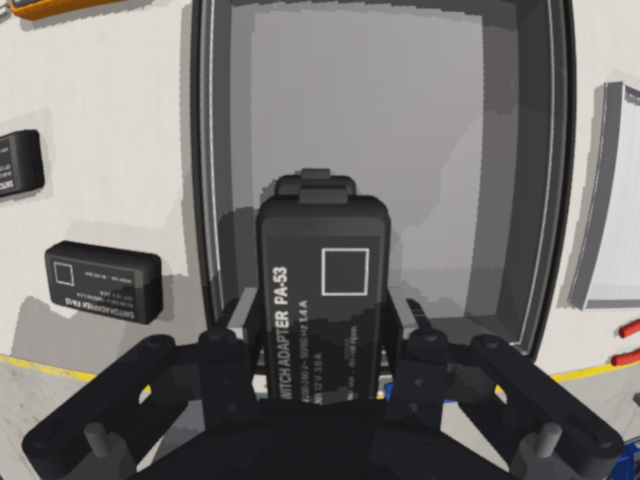

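Emit:
jog_arm:
  moves:
    - [0, 0, -0.3, 0, 0, 0, 0]
    - [0, 0, -0.6, 0, 0, 0, 0]
    - [0, 0, -0.67, -0.1, 0, 0, 0]
    - [0, 0, -0.67, -0.35, 0, 0, 0]
    - [0, 0, -0.67, -0.55, 0, 0, 0]
    - [0, 0, -0.67, -0.65, 0, 0, 0]
    - [0, 0, -0.67, -0.7, 0, 0, 0]
    - [0, 0, -0.67, -0.73, 0, 0, 0]
    - [0, 0, -0.67, -0.74, 0, 0, 0]

```text
clock: 5.18
eef_pos: [481.0, -219.3, 18.1]
tool_rot: [172.0, 90.0, -7.8]
ft_force: [0.1, -0.2, -4.9]
gripper_width: 0.568
```

Run:
```python
from h import *
st()
```

```text
t 5.17 pos [ 481.  -219.3   18.1] toolx [ 0.001 -0.    -1.   ] jawdir -89.86 F [ 0.06 -0.15 -4.91] w 0.568 q [-27.8  36.1 116.5   0.   27.3  62. ]
```

Emit:
jog_arm:
  moves:
    - [0, 0, 0, -0.01, 0, 0, 0]
    - [0, 0, 0, -0.013, 0, 0, 0]
    - [0.73, 0, 0, -0.013, 0, 0, 0]
    - [0.73, 0, 0, -0.013, 0, 0, 0]
    - [0.73, 0, 0, 0, 0, 0, 0]
    - [0.73, 0, 0, 0.4, 0, 0, 0]
    - [0.73, 0, 0, 0.9, 0, 0, 0]
    - [0.73, 0, 0, 1, 0, 0, 0]

```text
clock: 6.18
eef_pos: [482.7, -220.2, 141.8]
tool_rot: [154.8, 89.6, -25.0]
ft_force: [0.1, 0.4, -1.1]
gripper_width: 0.73
```

Emit:
jog_arm:
  moves:
    - [1, 0, 0.3, 0.3, 0, 0, 0.09]
    - [1, 0, 0.7, 0.4, 0, 0, 0.17]
    - [1, 0, 1, 0.4, 0, 0, 0.26]
    - [1, 0, 1, 0.4, 0, 0, 0.26]

```text
clock: 6.68
eef_pos: [482.2, -98.1, 189.7]
tool_rot: [159.3, 89.7, 10.9]
ft_force: [-0.3, 0.5, -0.1]
gripper_width: 0.998
```

Run:
```python
from h import *
st(); snap('wrist','w4')
```

```text
t 6.67 pos [482.2 -98.1 189.7] toolx [ 0.006  0.001 -1.   ] jawdir -58.38 F [-0.29  0.52 -0.11] w 0.998 q [-15.1  17.9 114.6   0.2  47.2  43.1]
```

View pics/w4.png

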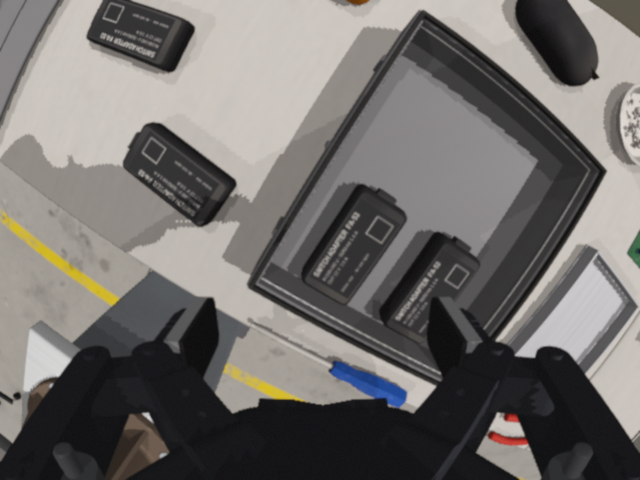

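Emit:
jog_arm:
  moves:
    - [1, 0, 0.25, 0, 0, 0, 0.08]
    - [1, -0.1, 0.5, 0, 0, 0, 0.16]
    - [1, -0.18, 0.75, 0, 0, 0, 0.24]
    - [1, -0.26, 0.95, 0, 0, 0, 0.32]
    - [1, -0.26, 1, 0, 0, 0, 0.4]
    - [1, -0.26, 1, 0, 0, 0, 0.445]
    - [1, -0.26, 1, 0, 0, 0, 0.445]

```text
clock: 7.6
eef_pos: [451.3, 20.1, 189.3]
tool_rot: [160.2, 89.7, 64.9]
ft_force: [0.2, -1.1, 0.7]
gripper_width: 1.001
```

Run:
```python
from h import *
st(); snap('wrist','w5')
```

```text
t 7.60 pos [451.3  20.1 189.3] toolx [ 0.002  0.005 -1.   ] jawdir -5.34 F [ 0.19 -1.13  0.66] w 1.001 q [ -1.5  14.9 119.3   0.4  45.7   3.5]
```

View pics/w5.png

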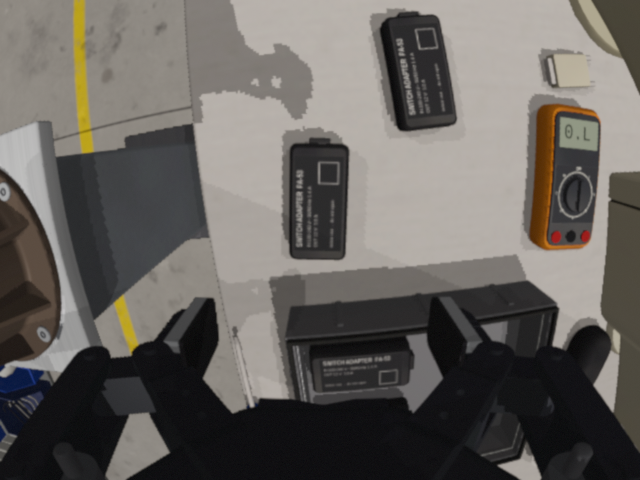

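Run:
```python
from h import *
s=np.load('pics/w5.npz')
for q in ([(292,147),(348,146),(345,254),(291,253)],[(386,18),(440,15),(456,124),(400,129)]):
  P=plane(s,q,30,True);print(P.round(1),P.mean(0).round(1), np.degrees(np.arctan2(*(P[0]-P[3])[1::-1])),np.degrees(np.arctan2(*(P[1]-P[2])[1::-1])))
```

```text
[[433.6  83.8  30. ]
 [478.6  80.4  30. ]
 [468.7 -10.2  30. ]
 [422.8  -5.   30. ]] [450.9  37.2  30. ] 83.11040703060274 83.81763313651679
[[519.8 186.   30. ]
 [566.7 189.1  30. ]
 [571.1  93.7  30. ]
 [522.2  91.3  30. ]] [545. 140.  30.] 91.4462537478638 92.64693294019375
```

Emit:
jog_arm:
  moves:
    - [0.85, 0, 0.1, -0.4, 0, 0, -0.01]
    - [0.85, 0, 0.14, -0.8, 0, 0, -0.01]
    - [0.85, 0, 0.14, -0.8, 0, 0, -0.01]

```text
clock: 8.02
eef_pos: [449.1, 36.6, 91.1]
tool_rot: [-137.3, 89.7, 125.9]
ft_force: [-0.3, -0.4, 0.4]
gripper_width: 0.85
```

Run:
```python
from h import *
st(); snap('wrist','w6')
```

```text
t 8.03 pos [449.1  36.6  91.1] toolx [-0.004  0.005 -1.   ] jawdir -6.77 F [-0.31 -0.43  0.38] w 0.850 q [  0.6  24.6 124.2   0.5  31.4   6.9]
```

View pics/w6.png

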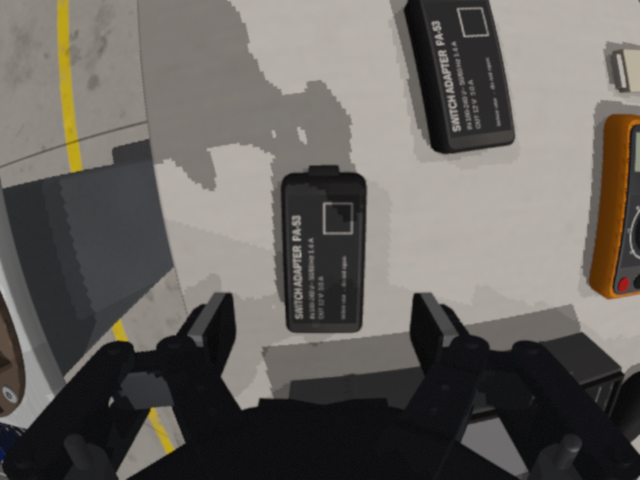

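Well aligned on the loose supply (centre about 325,255). Descend and grip, lift a little, feel.

Emit:
jog_arm:
  moves:
    - [0.8, 0.015, 0, -0.35, 0, 0, 0]
    - [0.8, 0.015, 0, -0.62, 0, 0, 0]
    - [0.8, 0.015, 0, -0.65, 0, 0, 0]
    - [0.8, 0.015, 0, -0.65, 0, 0, 0]
    - [0, 0.015, 0, -0.65, 0, 0, 0]
    - [0, 0.015, 0, -0.65, 0, 0, 0]
    - [0, 0.015, 0, -0.65, 0, 0, 0]
    - [0, 0.015, 0, -0.65, 0, 0, 0]

```text
clock: 9.07
eef_pos: [452.6, 36.5, 16.5]
tool_rot: [179.5, 89.7, 82.7]
ft_force: [-5.1, -1.7, 20.5]
gripper_width: 0.575
```

Emit:
jog_arm:
  moves:
    - [0, 0, 0, 0.1, 0, 0, 0]
    - [0, 0, 0, 0.4, 0, 0, 0]
    - [0, 0, 0, 0.75, 0, 0, 0]
    - [0, 0, 0, 0.75, 0, 0, 0]
    - [0, 0, 0, 0.75, 0, 0, 0]
    - [0, 0, 0, 0.75, 0, 0, 0]

```text
clock: 9.82
eef_pos: [451.8, 36.5, 105.8]
tool_rot: [-160.9, 89.7, 102.3]
ft_force: [0.1, 0.5, -5.6]
gripper_width: 0.565
```

Run:
```python
from h import *
for i in range(3): st(); snap('wrist','w7')
```

```text
t 9.82 pos [451.8  36.5 105.8] toolx [-0.001  0.005 -1.   ] jawdir -6.75 F [ 0.11  0.48 -5.63] w 0.565 q [  0.6  23.1 123.4   0.5  33.5   6.9]
t 9.88 pos [451.8  36.5 105.7] toolx [-0.001  0.005 -1.   ] jawdir -6.75 F [-0.34 -0.34 -5.48] w 0.568 q [  0.6  23.1 123.4   0.5  33.5   6.9]
t 9.93 pos [451.9  36.5 105.7] toolx [-0.001  0.005 -1.   ] jawdir -6.75 F [ 0.35 -0.34 -6.14] w 0.566 q [  0.6  23.2 123.4   0.5  33.5   6.9]
```

View pics/w7.png

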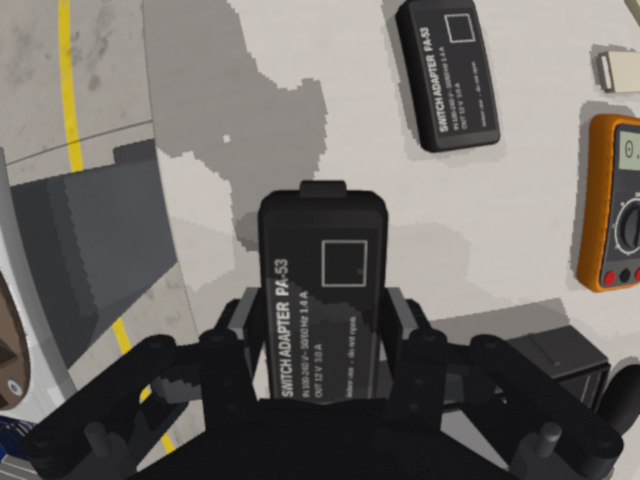

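Emit:
jog_arm:
  moves:
    - [0, 0.1, -0.1, 0.15, 0, 0, -0.08]
    - [0, 0.2, -0.3, 0.2, 0, 0, -0.16]
    - [0, 0.4, -0.5, 0.2, 0, 0, -0.24]
    - [0, 0.6, -0.7, 0.2, 0, 0, -0.32]
    - [0, 0.6, -0.7, 0.2, 0, 0, -0.347]

```text
clock: 10.6
eef_pos: [525.6, -49.1, 129.1]
tool_rot: [-168.4, 89.7, 52.9]
ft_force: [-0.0, 0.8, -6.2]
gripper_width: 0.566
```

Emit:
jog_arm:
  moves:
    - [0, 0.1, -0.2, 0, 0, 0, -0.08]
    - [0, 0.3, -0.4, 0, 0, 0, -0.16]
    - [0, 0.5, -0.6, 0, 0, 0, -0.24]
    - [0, 0.58, -0.73, 0, 0, 0, -0.32]
    - [0, 0.58, -0.73, 0, 0, 0, -0.347]
    - [0, 0.58, -0.73, 0, 0, 0, -0.347]

```text
clock: 11.35
eef_pos: [594.7, -136.7, 128.2]
tool_rot: [-156.6, 89.8, 23.1]
ft_force: [-0.4, -0.1, -4.6]
gripper_width: 0.563
```

Run:
```python
from h import *
st(); snap('wrist','w8')
```

```text
t 11.35 pos [ 594.7 -136.7  128.2] toolx [ 0.003  0.001 -1.   ] jawdir -90.33 F [-0.41 -0.13 -4.64] w 0.563 q [-15.9  31.  102.4   0.2  46.4  74.3]
```

View pics/w8.png

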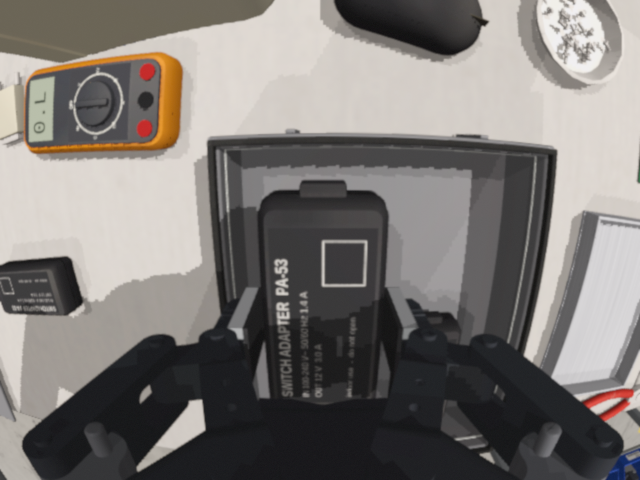

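Run:
```python
from h import *
s=np.load('pics/w8.npz')
print('stub',plane(s,[(323,183)],130,True).round(1),'s2stub',plane(s,[(437,311)],22,True).round(1))
print('rim',plane(s,[(210,140),(557,150)],62,True).round(1),'inner far',plane(s,[(240,155),(530,158)],62,True).round(1))
s=np.load('pics/w4.npz')
print('s1,s2 stub',plane(s,[(388,190),(463,237)],25,True).round(1))
print('s1,s2 corners',plane(s,[(357,187),(405,212),(348,302),(304,276)],35,True).round(1),plane(s,[(435,232),(480,258)],35,True).round(1))
```

```text
stub [[ 647.2 -136.5  130. ]] s2stub [[ 536.  -223.8   22. ]]
rim [[ 664.9  -72.1   62. ]
 [ 663.9 -286.2   62. ]] inner far [[ 655.4  -89.6   62. ]
 [ 657.2 -265.    62. ]]
s1,s2 stub [[ 533.5 -131.4   25. ]
 [ 536.  -213.8   25. ]]
s1,s2 corners [[ 522.3 -106.3   35. ]
 [ 526.2 -151.5   35. ]
 [ 433.1 -154.9   35. ]
 [ 434.1 -109.1   35. ]] [[ 526.1 -183.9   35. ]
 [ 529.6 -235.5   35. ]]
```

Emit:
jog_arm:
  moves:
    - [0, 0, 0, -0.3, 0, 0, 0]
    - [0, 0, 0, -0.6, 0, 0, 0]
    - [0, 0, 0, -0.8, 0, 0, 0]
    - [0, 0, 0, -0.86, 0, 0, 0]
    - [0, 0, 0, -0.88, 0, 0, 0]
    - [0, 0, 0, -0.89, 0, 0, 0]
    - [0, 0, 0, -0.89, 0, 0, 0]

```text
clock: 12.28
eef_pos: [595.2, -136.7, 22.3]
tool_rot: [-166.9, 89.7, 12.9]
ft_force: [0.2, -0.4, -4.8]
gripper_width: 0.565
```

Emit:
jog_arm:
  moves:
    - [0, 0, 0, -0.02, 0, 0, 0]
    - [0, 0, 0, -0.025, 0, 0, 0]
    - [0, 0, 0, -0.025, 0, 0, 0]

```text
clock: 12.65
eef_pos: [595.5, -136.8, 21.6]
tool_rot: [-172.9, 89.6, 6.8]
ft_force: [-10.4, 3.1, 30.1]
gripper_width: 0.565
```

Emit:
jog_arm:
  moves:
    - [0, 0, 0, 0.005, 0, 0, 0]
    - [0.73, 0, 0, 0.005, 0, 0, 0]
    - [0.73, 0, 0, 0.005, 0, 0, 0]
    - [0.73, 0, 0, 0.01, 0, 0, 0]
    - [0.73, 0, 0, 0.4, 0, 0, 0]
    - [0.73, 0, 0, 0.9, 0, 0, 0]
    - [0.73, 0, 0, 1, 0, 0, 0]

```text
clock: 13.52
eef_pos: [597.6, -137.3, 145.4]
tool_rot: [176.1, 89.3, -4.1]
ft_force: [-0.2, 0.1, -1.0]
gripper_width: 0.729
```

Emit:
jog_arm:
  moves:
    - [1, 0, 0.4, 0.2, 0, 0, 0.08]
    - [1, -0.1, 0.8, 0.4, 0, 0, 0.16]
    - [1, -0.2, 1, 0.4, 0, 0, 0.24]
    - [1, -0.2, 1, 0.4, 0, 0, 0.32]
    - [1, -0.2, 1, 0.4, 0, 0, 0.4]

```text
clock: 14.15
eef_pos: [573.2, -16.8, 192.9]
tool_rot: [179.0, 89.4, 47.1]
ft_force: [-0.4, -0.1, 0.4]
gripper_width: 1.0
```

Run:
```python
from h import *
st(); snap('wrist','w9')
```

```text
t 14.15 pos [573.2 -16.8 192.9] toolx [ 0.008  0.008 -1.   ] jawdir -41.87 F [-0.38 -0.08  0.36] w 1.000 q [ -5.   23.7 104.4   0.6  51.6  36.4]
```

View pics/w9.png

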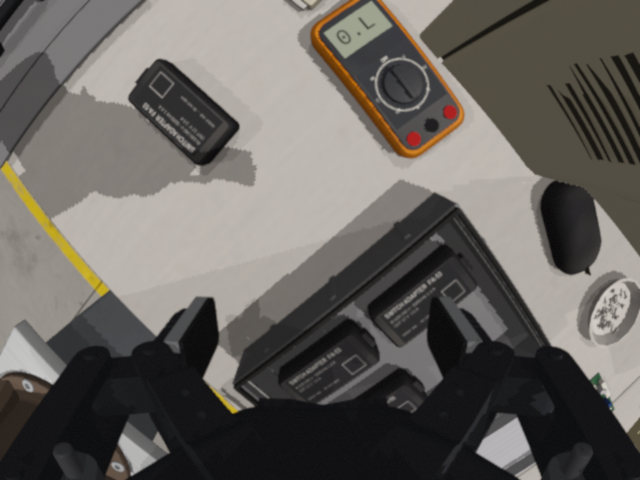

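Emit:
jog_arm:
  moves:
    - [1, -0.05, 0.2, 0, 0, 0, 0.08]
    - [1, -0.1, 0.5, 0, 0, 0, 0.16]
    - [1, -0.2, 0.8, 0, 0, 0, 0.24]
    - [1, -0.23, 1, 0, 0, 0, 0.32]
    - [1, -0.23, 1, 0, 0, 0, 0.365]
    - [1, -0.23, 1, 0, 0, 0, 0.365]

```text
clock: 14.95
eef_pos: [545.4, 103.2, 192.3]
tool_rot: [-176.6, 89.4, 95.7]
ft_force: [0.4, -0.4, -0.1]
gripper_width: 1.0
```

Run:
```python
from h import *
st(); snap('wrist','w10')
```

```text
t 14.95 pos [545.4 103.2 192.3] toolx [-0.001  0.011 -1.   ] jawdir 2.30 F [ 0.43 -0.4  -0.05] w 1.000 q [  7.2  22.5 106.5   0.8  51.    4.3]
```

View pics/w10.png

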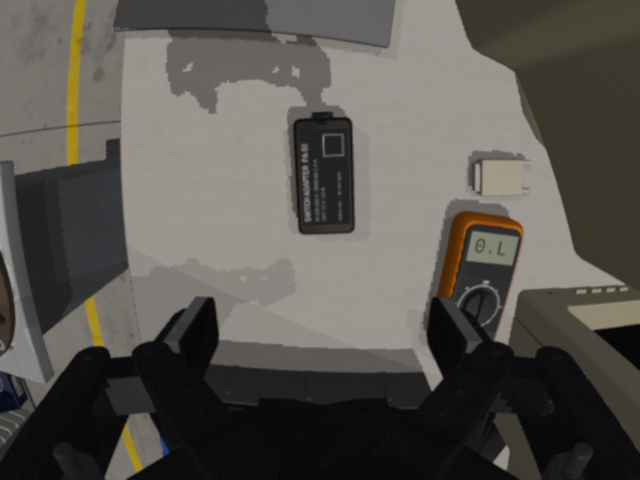

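Run:
```python
from h import *
s=np.load('pics/w10.npz')
for q in ([(296,121),(350,120),(354,228),(301,231)],):
  P=plane(s,q,30,True);print(P.round(1),P.mean(0).round(1), np.degrees(np.arctan2(*(P[0]-P[3])[1::-1])),np.degrees(np.arctan2(*(P[1]-P[2])[1::-1])))
```

```text
[[521.2 186.2  30. ]
 [564.9 188.8  30. ]
 [572.9  98.8  30. ]
 [528.1  94.3  30. ]] [546.8 142.   30. ] 94.26944008109002 95.07152611348765
```

Emit:
jog_arm:
  moves:
    - [0.8, 0.01, 0.2, -0.3, -0.005, 0, 0.017]
    - [0.8, 0.013, 0.32, -0.7, -0.005, 0, 0.017]
    - [0.8, 0.013, 0.32, -0.85, -0.005, 0, 0.017]
    - [0.8, 0.013, 0.32, -0.85, -0.005, 0, 0.017]

```text
clock: 15.5
eef_pos: [546.0, 140.8, 88.9]
tool_rot: [-91.6, 89.8, -177.5]
ft_force: [-0.9, 0.0, 0.3]
gripper_width: 0.801
```

Run:
```python
from h import *
st(); snap('wrist','w11')
```

```text
t 15.50 pos [546.  140.8  88.9] toolx [-0.004 -0.    -1.   ] jawdir 4.06 F [-0.94  0.01  0.27] w 0.801 q [1.140e+01 3.140e+01 1.098e+02 1.000e-01 3.910e+01 7.200e+00]
```

View pics/w11.png

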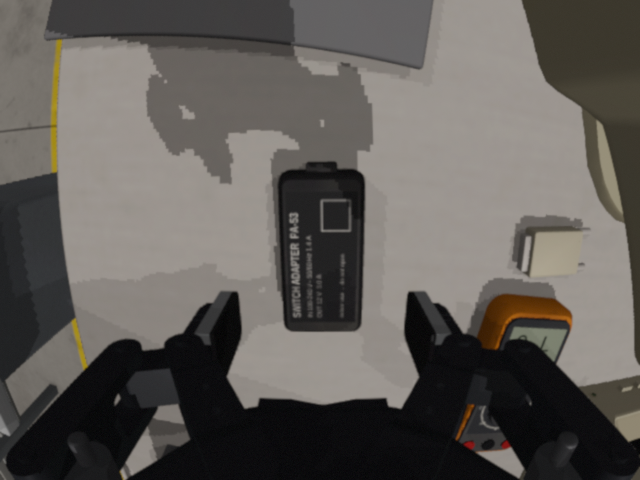

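Emit:
jog_arm:
  moves:
    - [0.8, 0.01, 0, -0.35, 0, 0, 0]
    - [0.8, 0.01, 0, -0.57, 0, 0, 0]
    - [0.8, 0.01, 0, -0.59, 0, 0, 0]
    - [0.8, 0.01, 0, -0.59, 0, 0, 0]
    - [0, 0.01, 0, -0.59, 0, 0, 0]
    - [0, 0.01, 0, -0.59, 0, 0, 0]
    - [0, 0.01, 0, -0.59, 0, 0, 0]
    - [0, 0.01, 0, -0.59, 0, 0, 0]

```text
clock: 16.55
eef_pos: [548.9, 141.0, 21.0]
tool_rot: [-170.8, 90.0, 103.3]
ft_force: [-2.1, -1.0, 14.4]
gripper_width: 0.567
```

Emit:
jog_arm:
  moves:
    - [0, 0, 0, 0.1, 0, 0, 0]
    - [0, 0, 0, 0.4, 0, 0, 0]
    - [0, 0, 0, 0.8, 0, 0, 0]
    - [0, 0, 0, 0.9, 0, 0, 0]
    - [0, 0, 0, 0.9, 0, 0, 0]
    - [0, 0, 0, 0.9, 0, 0, 0]

```text
clock: 17.3
eef_pos: [548.2, 140.8, 128.1]
tool_rot: [-103.7, 89.9, 170.4]
ft_force: [-0.1, -0.4, -2.0]
gripper_width: 0.565
```

Run:
```python
from h import *
for i in range(3): st(); snap('wrist','w12')
```

```text
t 17.30 pos [548.2 140.8 128.1] toolx [-0.001  0.    -1.   ] jawdir 4.08 F [-0.07 -0.35 -1.98] w 0.565 q [ 11.3  28.2 108.1   0.   43.8   7.2]
t 17.35 pos [548.1 140.8 127.9] toolx [-0.002  0.    -1.   ] jawdir 4.08 F [ 0.68  0.47 -2.38] w 0.564 q [ 11.3  28.2 108.1   0.   43.8   7.2]
t 17.40 pos [548.2 140.8 127.8] toolx [-0.002  0.    -1.   ] jawdir 4.07 F [-0.2   0.22 -1.11] w 0.561 q [ 11.3  28.2 108.1   0.   43.8   7.2]
```

View pics/w12.png

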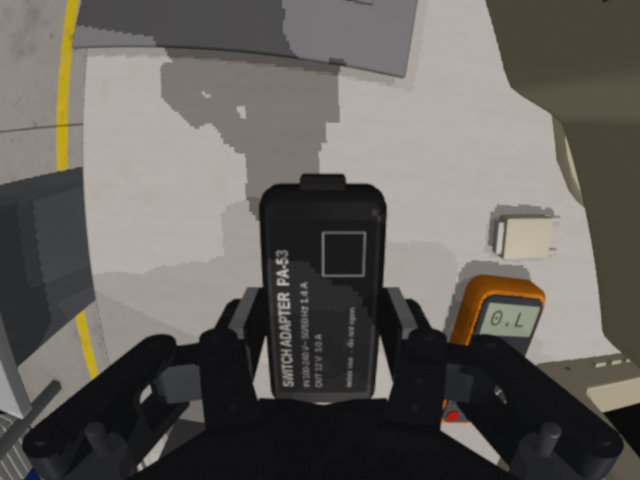

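Emit:
jog_arm:
  moves:
    - [0, 0, -0.4, 0.1, 0, 0, -0.03]
    - [0, 0, -0.8, 0.15, 0, 0, -0.06]
    - [0, 0, -1, 0.15, 0, 0, -0.06]
    - [0, 0, -1, 0.15, 0, 0, -0.06]

```text
clock: 17.95
eef_pos: [547.9, 19.4, 145.2]
tool_rot: [-93.7, 89.8, 173.1]
ft_force: [0.0, 0.7, -1.7]
gripper_width: 0.564
```

Emit:
jog_arm:
  moves:
    - [0, 0, -0.5, 0, 0, 0, 0]
    - [0, 0, -1, 0, 0, 0, 0]
    - [0, 0, -1, 0, 0, 0, 0]

```text
clock: 18.32
eef_pos: [547.9, -103.4, 144.7]
tool_rot: [-87.8, 89.8, 178.7]
ft_force: [0.9, 0.4, -1.2]
gripper_width: 0.566
```

Emit:
jog_arm:
  moves:
    - [0, 0, -0.5, 0, 0, 0, 0]
    - [0, 0, -1, 0, 0, 0, 0]
    - [0, 0, -1, 0, 0, 0, 0]

```text
clock: 18.7
eef_pos: [548.3, -225.8, 144.1]
tool_rot: [-82.1, 89.8, -175.7]
ft_force: [-0.1, 1.2, -1.0]
gripper_width: 0.564
```

Emit:
jog_arm:
  moves:
    - [0, -0.15, -0.5, 0, 0, 0, 0]
    - [0, -0.28, -1, 0, 0, 0, 0]
    - [0, -0.28, -1, 0, 0, 0, 0]

```text
clock: 19.08
eef_pos: [514.2, -347.8, 143.5]
tool_rot: [-80.1, 89.8, -173.8]
ft_force: [-0.4, 1.0, -1.3]
gripper_width: 0.564
```

Run:
```python
from h import *
st(); snap('wrist','w13'); snap('top','t13')
```

```text
t 19.07 pos [ 514.2 -347.8  143.5] toolx [-0.004 -0.    -1.   ] jawdir -3.74 F [-0.37  1.02 -1.35] w 0.564 q [-36.8  30.8 100.   -0.2  49.4 -32.9]
```

View pics/w13.png

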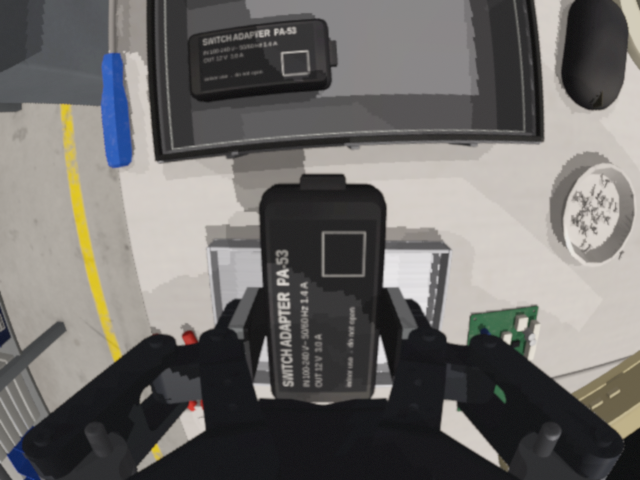

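View pics/t13.png

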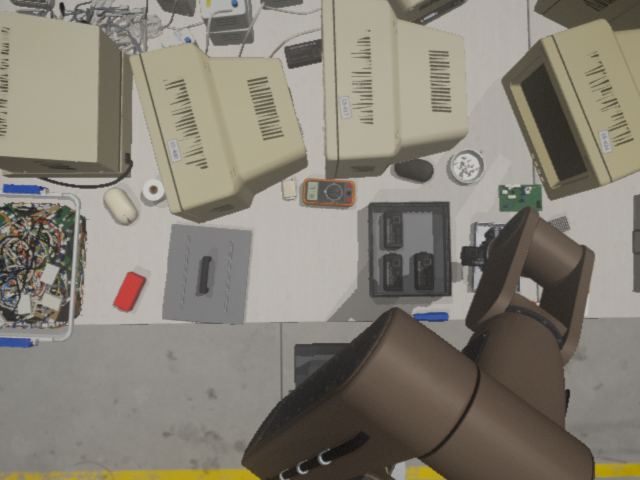

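Run:
```python
from h import *
s=np.load('pics/w13.npz')
P=plane(s,[(209,245),(450,249)],24,True);print(P.round(1),np.degrees(np.arctan2((P[1]-P[0])[1],(P[1]-P[0])[0])))
P=plane(s,[(155,159),(543,141)],62,True);print('crate -y outer corners',P.round(1))
P=plane(s,[(188,40),(325,19),(330,86),(196,101)],35,True);print('s2',P.round(1),P.mean(0))
```

```text
[[ 427.6 -351.6   24. ]
 [ 611.3 -366.8   24. ]] -4.733418676962088
crate -y outer corners [[ 411.3 -281.2   62. ]
 [ 667.  -282.9   62. ]]
s2 [[ 430.6 -199.7   35. ]
 [ 526.1 -196.9   35. ]
 [ 526.2 -244.6   35. ]
 [ 434.  -245.1   35. ]] [ 479.2233253  -221.58060787   35.        ]
```

Emit:
jog_arm:
  moves:
    - [0, 0, -0.4, 0, 0, 0, 0]
    - [0, 0, -0.67, -0.1, 0, 0, 0]
    - [0, 0, -0.67, -0.5, 0, 0, 0]
    - [0, 0, -0.67, -0.8, 0, 0, 0]
    - [0, 0, -0.67, -0.9, 0, 0, 0]
    - [0, 0, -0.67, -0.9, 0, 0, 0]

```text
clock: 19.92
eef_pos: [515.2, -423.8, 35.2]
tool_rot: [-105.5, 89.7, 160.9]
ft_force: [0.7, -0.4, -0.1]
gripper_width: 0.559
```

Run:
```python
from h import *
st(); snap('wrist','w14')
```

```text
t 19.93 pos [ 515.2 -423.8   35.2] toolx [-0.005  0.002 -1.   ] jawdir -3.55 F [ 0.7  -0.44 -0.05] w 0.559 q [-42.   41.9  96.7  -0.2  41.7 -38.3]
```

View pics/w14.png

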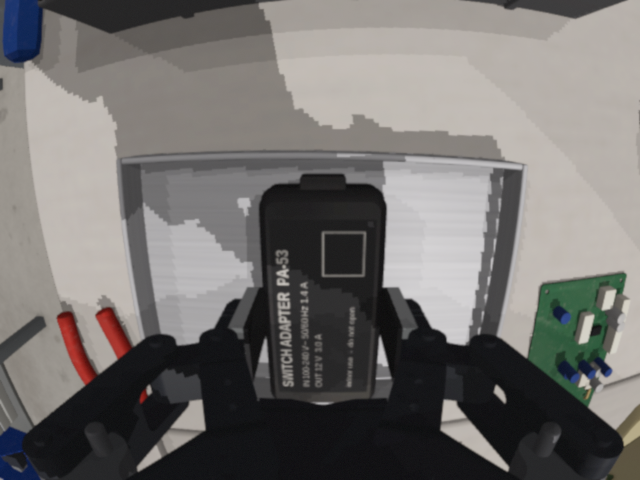

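Emit:
jog_arm:
  moves:
    - [0, 0, -0.02, 0, 0, 0, 0]
    - [0, 0, -0.035, -0.05, 0, 0, 0]
    - [0, 0, -0.035, -0.08, 0, 0, 0]
    - [0, 0, -0.035, -0.095, 0, 0, 0]
    - [0, 0, -0.035, -0.1, 0, 0, 0]

```text
clock: 20.6
eef_pos: [515.4, -428.7, 24.2]
tool_rot: [-97.9, 89.8, 168.6]
ft_force: [-3.1, 1.1, 6.2]
gripper_width: 0.562
```

Touched down. Release and rise.

Emit:
jog_arm:
  moves:
    - [0.8, 0, 0, 0.005, 0, 0, 0]
    - [0.8, 0, 0, 0.005, 0, 0, 0]
    - [0.8, 0, 0, 0.01, 0, 0, 0]
    - [0.8, 0, 0, 0.4, 0, 0, 0]
    - [0.8, 0, 0, 0.9, 0, 0, 0]
    - [0.8, 0, 0, 1, 0, 0, 0]

```text
clock: 21.35
eef_pos: [517.1, -430.2, 148.6]
tool_rot: [12.8, 89.8, -80.8]
ft_force: [0.3, -0.1, -0.5]
gripper_width: 0.802
```

Emit:
jog_arm:
  moves:
    - [1, 0, 0.4, 0.5, 0, 0, 0]
    - [1, 0, 0.9, 0.9, 0, 0, 0]
    - [1, 0, 1, 1, 0, 0, 0]

```text
clock: 21.72
eef_pos: [517.0, -308.7, 270.0]
tool_rot: [20.2, 89.8, -73.3]
ft_force: [0.8, -0.2, 0.1]
gripper_width: 1.002
```

Run:
```python
from h import *
st(); snap('wrist','w15')
```

```text
t 21.73 pos [ 517.  -308.7  270. ] toolx [ 0.001 -0.004 -1.   ] jawdir -3.56 F [ 0.77 -0.17  0.06] w 1.002 q [-33.6  21.5  95.5  -0.2  62.8 -30. ]
```

View pics/w15.png

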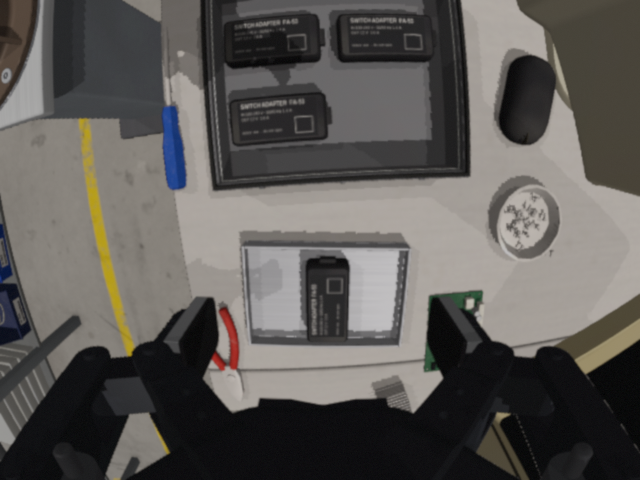

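Emit:
jog_arm:
  moves:
    - [1, -0.05, 0.4, 0, 0, 0, -0.05]
    - [1, -0.1, 0.8, 0, 0, 0, -0.1]
    - [1, -0.1, 1, 0, 0, 0, -0.15]
    - [1, -0.1, 1, 0, 0, 0, -0.15]

```text
clock: 22.28
eef_pos: [505.9, -184.4, 273.7]
tool_rot: [47.5, 89.7, -63.9]
ft_force: [0.2, -0.3, 0.4]
gripper_width: 1.0
```

Emit:
jog_arm:
  moves:
    - [1, -0.05, 0.4, 0, 0, 0, -0.05]
    - [1, -0.1, 0.8, 0, 0, 0, -0.1]
    - [1, -0.1, 1, 0, 0, 0, -0.15]
    - [1, -0.1, 1, 0, 0, 0, -0.15]

```text
clock: 22.78
eef_pos: [494.1, -63.9, 273.5]
tool_rot: [45.8, 89.7, -83.5]
ft_force: [-0.1, -0.3, 0.2]
gripper_width: 1.0
```

Emit:
jog_arm:
  moves:
    - [1, -0.05, 0.4, 0, 0, 0, -0.05]
    - [1, -0.1, 0.8, 0, 0, 0, -0.1]
    - [1, -0.1, 1, 0, 0, 0, -0.15]
    - [1, -0.1, 1, 0, 0, 0, -0.15]

```text
clock: 23.28
eef_pos: [482.6, 56.3, 273.3]
tool_rot: [46.5, 89.7, -100.6]
ft_force: [0.2, -0.1, 0.5]
gripper_width: 1.0
```

Emit:
jog_arm:
  moves:
    - [1, -0.05, 0.4, 0, 0, 0, -0.05]
    - [1, -0.1, 0.8, 0, 0, 0, -0.1]
    - [1, -0.1, 1, 0, 0, 0, -0.15]
    - [1, -0.1, 1, 0, 0, 0, -0.15]

```text
clock: 23.78
eef_pos: [471.3, 176.2, 273.1]
tool_rot: [47.8, 89.7, -117.1]
ft_force: [-0.5, -0.5, -0.4]
gripper_width: 1.0
```

Emit:
jog_arm:
  moves:
    - [1, 0, 0.4, 0, 0, 0, -0.05]
    - [1, 0, 0.8, 0, 0, 0, -0.1]
    - [1, 0, 1, 0, 0, 0, -0.155]
    - [1, 0, 1, 0, 0, 0, -0.155]

```text
clock: 24.28
eef_pos: [472.2, 295.8, 272.7]
tool_rot: [49.7, 89.6, -133.6]
ft_force: [-0.6, -0.0, -0.4]
gripper_width: 0.998
```

Run:
```python
from h import *
st(); snap('wrist','w16')
```

```text
t 24.27 pos [472.2 295.8 272.7] toolx [-0.004 -0.005 -1.   ] jawdir -93.31 F [-0.64 -0.02 -0.4 ] w 0.998 q [ 2.900e+01  1.790e+01  1.007e+02 -1.000e-01  6.180e+01  1.224e+02]
```

View pics/w16.png

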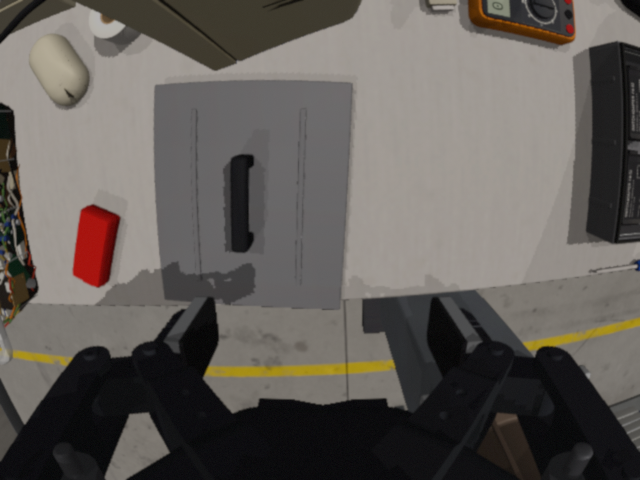

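Run:
```python
from h import *
s=np.load('pics/w16.npz')
P=plane(s,[(154,86),(351,83),(341,308),(165,301)],16,True);print(P.round(1),P.mean(0).round(1))
for a,b in ((3,0),(2,1)): d=P[b]-P[a]; print(np.degrees(np.arctan2(d[1],d[0])),np.linalg.norm(d))
for a,b in ((1,0),(2,3)): d=P[b]-P[a]; print(np.degrees(np.arctan2(-d[0],d[1])),np.linalg.norm(d))
P=plane(s,[(233,157),(249,156),(248,248),(234,248)],56,True);print(P.round(1),P.mean(0).round(1))
```

```text
[[616.8 476.5  16. ]
 [595.8 258.1  16. ]
 [339.4 280.9  16. ]
 [356.9 501.7  16. ]] [477.2 379.3  16. ]
-5.542427366969283 261.0403935371138
-5.090532692252173 257.3902228530635
-5.490468282866285 219.4344987430526
-4.544626854872868 221.4980239977453
[[526.9 379.8  56. ]
 [526.4 363.8  56. ]
 [433.4 374.3  56. ]
 [434.2 389.2  56. ]] [480.2 376.8  56. ]
```

Emit:
jog_arm:
  moves:
    - [0.6, 0.04, 0.4, -0.2, 0.0024, -0.002, -0.016]
    - [0.6, 0.045, 0.69, -0.6, 0.0024, -0.002, -0.016]
    - [0.6, 0.045, 0.69, -1, 0.0024, -0.002, -0.016]
    - [0.6, 0.045, 0.69, -1, 0.0024, -0.002, -0.016]

```text
clock: 24.82
eef_pos: [476.0, 374.8, 149.8]
tool_rot: [39.7, 89.6, -145.4]
ft_force: [0.1, 0.2, -0.1]
gripper_width: 0.598
```

Run:
```python
from h import *
st(); snap('wrist','w17')
```

```text
t 24.82 pos [476.  374.8 149.8] toolx [-0.006 -0.004 -1.   ] jawdir -95.06 F [ 0.05  0.18 -0.06] w 0.598 q [ 35.3  29.4 101.6   0.   49.5 130.4]
```

View pics/w17.png

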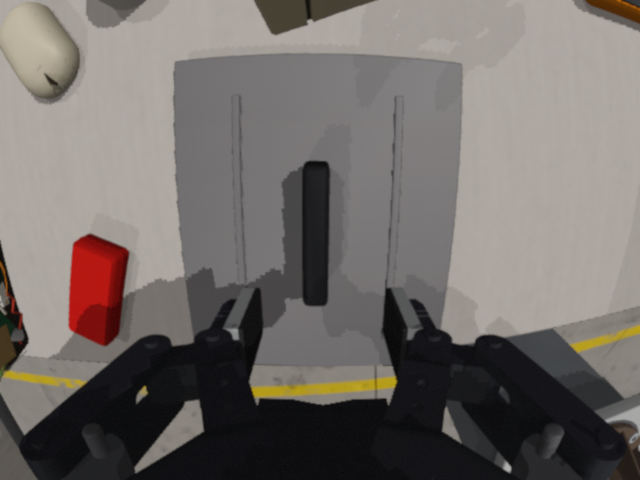

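Run:
```python
from h import *
s=np.load('pics/w17.npz')
P=plane(s,[(303,163),(328,163),(327,303),(304,303)],56,True);print(P.round(1),P.mean(0).round(1))
P=plane(s,[(174,63),(463,64)],16,True);print(P.round(1),np.degrees(np.arctan2(-(P[0]-P[1])[0],(P[0]-P[1])[1])))
```

```text
[[529.2 382.7  56. ]
 [527.8 367.   56. ]
 [431.2 375.9  56. ]
 [432.7 392.   56. ]] [480.2 379.4  56. ]
[[616.5 476.4  16. ]
 [595.5 256.6  16. ]] -5.466953042822956
```

Emit:
jog_arm:
  moves:
    - [0.6, 0.025, 0.038, -0.4, 0.002, -0.003, -0.003]
    - [0.6, 0.025, 0.038, -0.8, 0.002, -0.003, -0.003]
    - [0.6, 0.025, 0.038, -0.96, 0.002, -0.003, -0.003]
    - [0.6, 0.025, 0.038, -0.97, 0.002, -0.003, -0.003]
    - [0.6, 0.025, 0.038, -0.97, 0.002, -0.003, -0.003]

```text
clock: 25.5
eef_pos: [481.6, 380.8, 37.9]
tool_rot: [-140.2, 89.6, 34.4]
ft_force: [-0.1, 0.5, -0.2]
gripper_width: 0.607
```

Emit:
jog_arm:
  moves:
    - [0, 0, 0, 0, 0, 0, 0]
    - [0, 0, 0, 0, 0, 0, 0]
    - [0, 0, 0, 0, 0, 0, 0]
    - [0, 0, 0, 0, 0, 0, 0]
    - [0, 0, 0, 0, 0, 0, 0]
    - [0, 0, 0, 0, 0, 0, 0]
  force: 90

```text
clock: 26.25
eef_pos: [482.3, 381.3, 39.6]
tool_rot: [-140.6, 89.5, 33.9]
ft_force: [-2.1, -3.8, 17.6]
gripper_width: 0.187
```

Run:
```python
from h import *
st(); snap('wrist','w18')
```

```text
t 26.25 pos [482.3 381.3  39.6] toolx [ 0.007  0.005 -1.   ] jawdir -95.46 F [-2.06 -3.83 17.59] w 0.187 q [ 35.5  38.2 104.8  -0.   36.4 131. ]
```

View pics/w18.png

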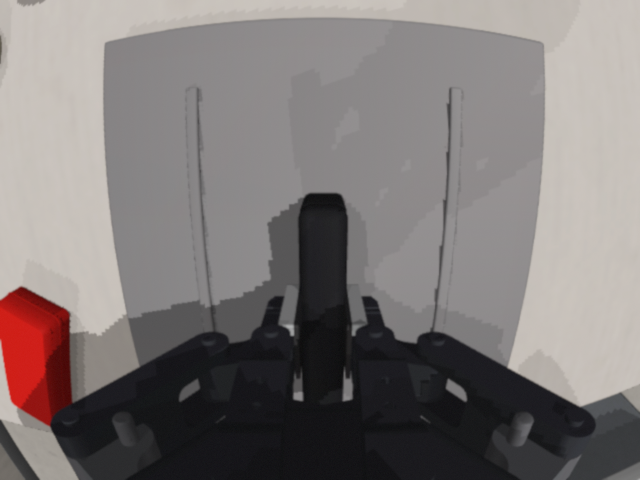

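Emit:
jog_arm:
  moves:
    - [0.4, 0, -0.01, 0, 0, 0, 0]
    - [0.4, 0, -0.01, 0, 0, 0, 0]
    - [0.4, 0, -0.01, -0.06, -0.002, 0.003, 0]
    - [0.4, 0, -0.01, -0.08, -0.002, 0.003, 0]
    - [0.4, 0, -0.01, -0.08, -0.002, 0.003, 0]
    - [0.4, 0, -0.01, -0.08, -0.002, 0.003, 0]

```text
clock: 27.05
eef_pos: [482.3, 380.1, 29.9]
tool_rot: [-138.4, 89.9, 36.2]
ft_force: [-0.4, -0.3, 0.7]
gripper_width: 0.402
```

Emit:
jog_arm:
  moves:
    - [0, 0, 0, 0, 0, 0, 0]
    - [0, 0, 0, 0, 0, 0, 0]
    - [0, 0, 0, 0, 0, 0, 0]
    - [0, 0, 0, 0, 0, 0, 0]
    - [0, 0, 0, 0, 0, 0, 0]
    - [0, 0, 0, 0, 0, 0, 0]

```text
clock: 27.8
eef_pos: [482.4, 380.2, 30.2]
tool_rot: [-138.4, 89.9, 36.2]
ft_force: [-2.3, -0.1, 5.3]
gripper_width: 0.193
```

Run:
```python
from h import *
st()
```

```text
t 27.80 pos [482.4 380.2  30.2] toolx [ 0.001  0.001 -1.   ] jawdir -95.46 F [-2.32 -0.07  5.26] w 0.193 q [ 35.4  39.2 104.7   0.   36.  130.9]
```

Emit:
jog_arm:
  moves:
    - [0, 0, 0, 0.1, 0, 0, 0]
    - [0, 0, 0, 0.4, 0, 0, 0]
    - [0, 0, 0, 0.8, 0, 0, 0]
    - [0, 0, 0, 1, 0, 0, 0]
    - [0, 0, 0, 1, 0, 0, 0]
    - [0, 0, 0, 1, 0, 0, 0]

```text
clock: 28.55
eef_pos: [481.9, 379.8, 149.5]
tool_rot: [-135.7, 90.0, 38.8]
ft_force: [0.6, -0.2, -2.7]
gripper_width: 0.19
```

Run:
```python
from h import *
st(); snap('wrist','w19');snap('top','t19')
```

```text
t 28.55 pos [481.9 379.8 149.5] toolx [ 0.  0. -1.] jawdir -95.46 F [ 0.65 -0.17 -2.67] w 0.190 q [ 35.4  29.8 100.9   0.   49.3 130.9]
```

View pics/w19.png

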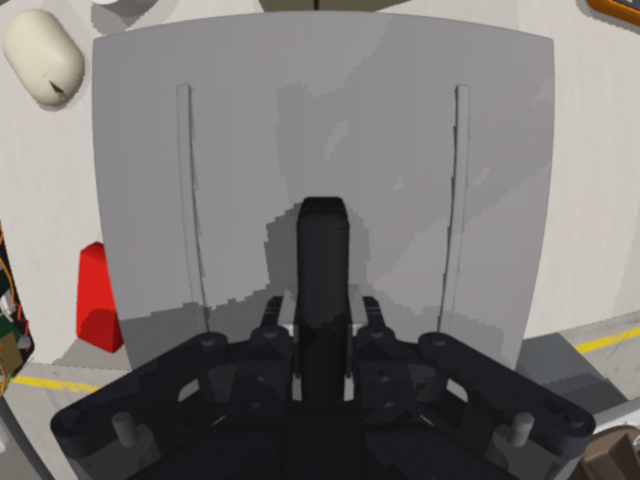

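View pics/t19.png

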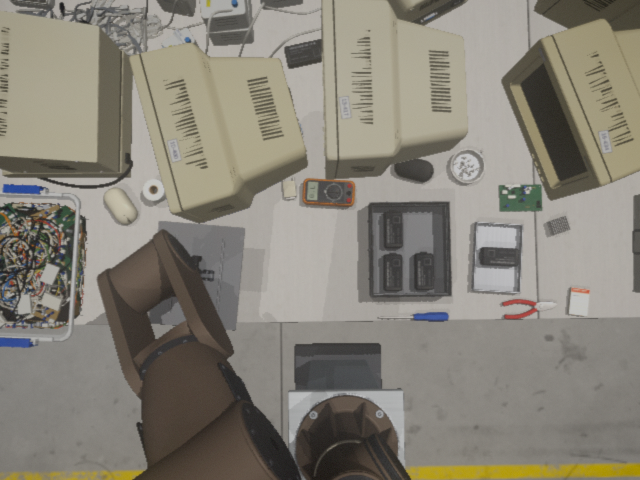

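Run:
```python
from h import *
s=np.load('pics/w19.npz')
for z in (135.3,):
  P=plane(s,[(93,41),(554,41)],z,True);d=P[0]-P[1];n=np.linalg.norm(d);u=d/n
  ang=np.arctan2(-d[0],d[1]);print(P.round(1),n,np.degrees(ang)); c=P.mean(0)-131*np.array([np.cos(ang),np.sin(ang),0]);print('centre',c.round(1),'rel TCP',(c-[481.9,379.8,0]).round(1))
```

```text
[[615.4 477.3 135.3]
 [594.6 259.  135.3]] 219.26072772176218 -5.441444003857081
centre [474.6 380.6 135.3] rel TCP [ -7.3   0.8 135.3]
```

Emit:
jog_arm:
  moves:
    - [0, 0, -0.3, 0, 0, 0, 0.01]
    - [0, 0, -0.6, 0, 0, 0, 0.02]
    - [0, 0, -0.9, 0, 0, 0, 0.043]
    - [0, 0, -1, 0, 0, 0, 0.043]
    - [0, 0, -1, 0, 0, 0, 0.043]

```text
clock: 29.28
eef_pos: [481.6, 259.2, 148.4]
tool_rot: [29.2, 89.9, -151.2]
ft_force: [-0.3, 0.9, -2.3]
gripper_width: 0.193
```

Emit:
jog_arm:
  moves:
    - [0, 0, -0.3, 0, 0, 0, 0]
    - [0, 0, -0.7, 0, 0, 0, 0]
    - [0, 0, -1, 0, 0, 0, 0]
    - [0, 0, -1, 0, 0, 0, 0]

```text
clock: 29.78
eef_pos: [481.7, 138.3, 148.2]
tool_rot: [25.7, 89.9, -154.8]
ft_force: [-0.1, -0.2, -3.0]
gripper_width: 0.189
```

Emit:
jog_arm:
  moves:
    - [0, 0, -0.3, 0, 0, 0, 0]
    - [0, 0, -0.7, 0, 0, 0, 0]
    - [0, 0, -1, 0, 0, 0, 0]
    - [0, 0, -1, 0, 0, 0, 0]

```text
clock: 30.28
eef_pos: [482.5, 17.7, 148.1]
tool_rot: [30.2, 89.9, -150.5]
ft_force: [-0.3, 0.6, -2.5]
gripper_width: 0.194
```

Emit:
jog_arm:
  moves:
    - [0, 0.1, -0.3, 0, 0, 0, 0]
    - [0, 0.3, -0.7, 0, 0, 0, 0]
    - [0, 0.5, -1, 0, 0, 0, 0]
    - [0, 0.5, -1, 0, 0, 0, 0]
    - [0, 0.5, -1, 0, 0, 0, 0]

```text
clock: 30.9
eef_pos: [542.5, -100.9, 147.7]
tool_rot: [6.1, 89.9, -174.5]
ft_force: [0.4, 0.2, -3.2]
gripper_width: 0.193
```

Run:
```python
from h import *
st(); snap('wrist','w20')
```

```text
t 30.90 pos [ 542.5 -100.9  147.7] toolx [-0.002 -0.    -1.   ] jawdir -90.63 F [ 0.4   0.21 -3.17] w 0.193 q [-1.37e+01  2.57e+01  1.09e+02 -1.00e-01  4.54e+01  7.70e+01]
```

View pics/w20.png

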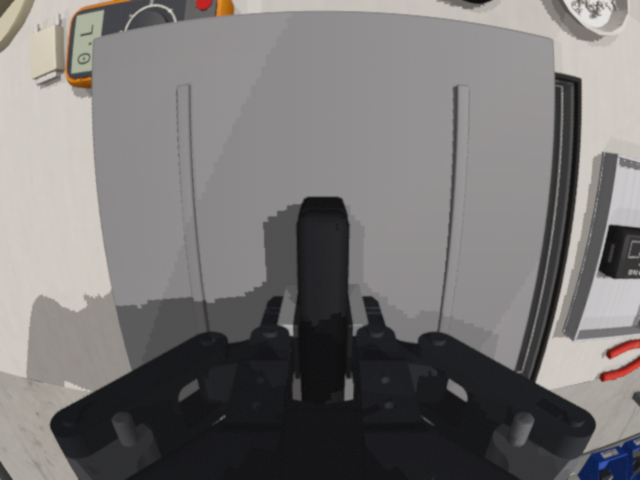

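Run:
```python
from h import *
s=np.load('pics/w20.npz')
print('crate corner',plane(s,[(581,77)],62,True).round(1), 'edge pt',plane(s,[(540,375)],62,True).round(1))
P=plane(s,[(93,41),(554,41)],133.5,True);print(P.round(1),P.mean(0))
```

```text
crate corner [[ 666.  -286.6   62. ]] edge pt [[ 421.3 -289.1   62. ]]
[[ 667.3    7.1  133.5]
 [ 665.  -211.6  133.5]] [ 666.15406315 -102.26645317  133.5       ]
```

Emit:
jog_arm:
  moves:
    - [0, 0.01, -0.3, 0, 0, 0, 0.002]
    - [0, 0.017, -0.6, 0, 0, 0, 0.002]
    - [0, 0.017, -0.642, -0.1, 0, 0, 0.002]
    - [0, 0.017, -0.642, -0.3, 0, 0, 0.002]
    - [0, 0.017, -0.642, -0.35, 0, 0, 0.002]
    - [0, 0.017, -0.642, -0.35, 0, 0, 0.002]

```text
clock: 31.7
eef_pos: [544.1, -176.7, 105.6]
tool_rot: [-2.5, 89.8, 177.2]
ft_force: [0.4, 0.6, -2.4]
gripper_width: 0.191
```

Run:
```python
from h import *
st(); snap('wrist','w21');snap('top','t21');snap('scene','s21')
im=cv2.imread('pics/t21.png');cv2.imwrite('pics/t21c.png',cv2.resize(im[180:330,340:500],None,fx=4,fy=4,interpolation=cv2.INTER_CUBIC))
im=cv2.imread('pics/s21.png');cv2.imwrite('pics/s21c.png',cv2.resize(im[150:270,300:480],None,fx=4,fy=4,interpolation=cv2.INTER_CUBIC))
```

```text
t 31.70 pos [ 544.1 -176.7  105.6] toolx [-0.003  0.    -1.   ] jawdir -90.30 F [ 0.39  0.63 -2.44] w 0.191 q [-2.100e+01  3.040e+01  1.081e+02 -1.000e-01  4.160e+01  6.940e+01]
```

View pics/w21.png

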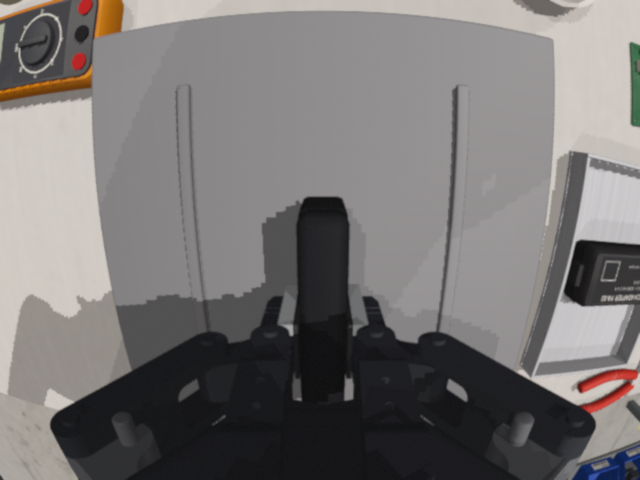

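View pics/t21c.png

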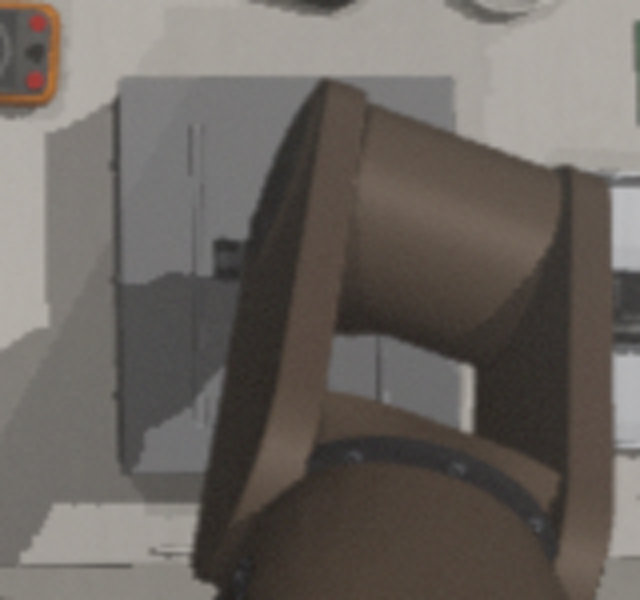

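View pics/s21c.png

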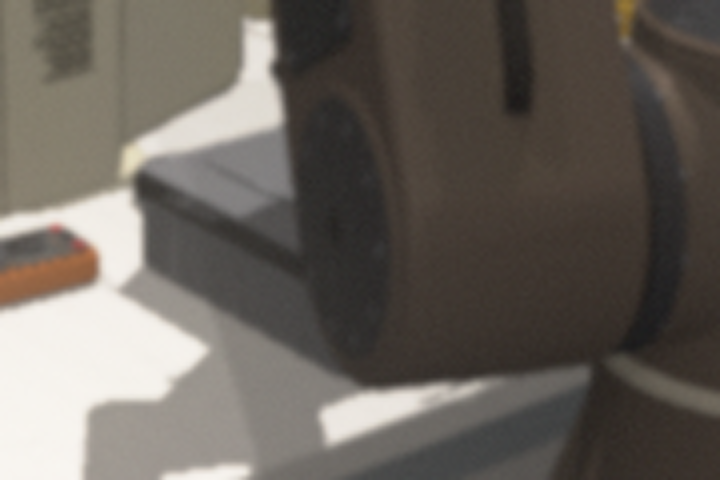

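Run:
```python
from h import *
t=np.load('pics/t21.npz'); t0=np.load('pics/t19.npz')
q=np.array([(120,78),(455,77),(125,472)])/4.+[340,180]
P=plane(t,q,91.4);print('lid',P.round(1))
im=cv2.imread('pics/t19.png');cv2.imwrite('pics/t19c.png',cv2.resize(im[180:330,340:500],None,fx=4,fy=4,interpolation=cv2.INTER_CUBIC))
```

```text
lid [[ 668.1  -68.9   91.4]
 [ 666.2 -290.8   91.4]
 [ 408.6  -67.9   91.4]]
```

View pics/t19c.png

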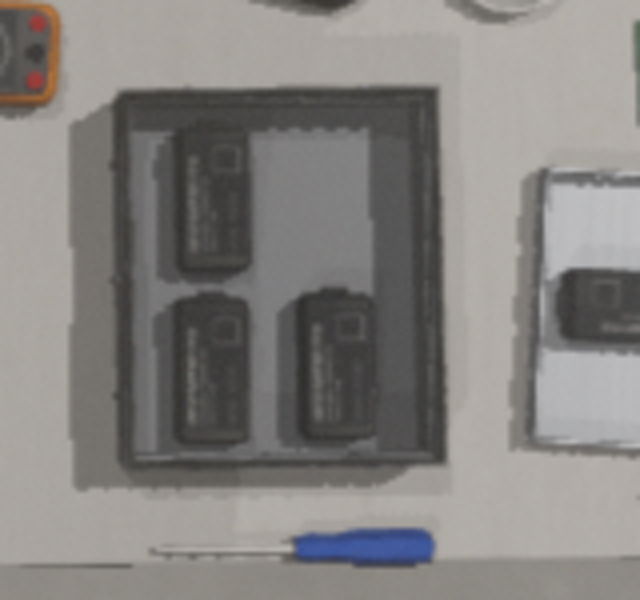

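Run:
```python
from h import *
t0=np.load('pics/t19.npz')
q=np.array([(119,93),(439,88),(445,462),(123,465)])/4.+[340,180]
P=plane(t0,q,62);print('crate',P.round(1),P.mean(0))
```

```text
crate [[ 661.4  -70.8   62. ]
 [ 662.3 -287.    62. ]
 [ 410.9 -284.9   62. ]
 [ 411.5  -69.3   62. ]] [ 536.52585983 -177.99574491   62.        ]
```

Emit:
jog_arm:
  moves:
    - [0, -0.008, 0, -0.03, 0, -0.001, 0]
    - [0, -0.008, 0, -0.06, 0, -0.001, 0]
    - [0, -0.008, 0, -0.09, 0, -0.001, 0]
    - [0, -0.008, 0, -0.11, 0, -0.001, 0]
    - [0, -0.008, 0, -0.125, 0, -0.001, 0]
    - [0, -0.008, 0, -0.125, 0, -0.001, 0]

```text
clock: 32.6
eef_pos: [543.8, -177.5, 91.3]
tool_rot: [132.0, 90.0, -48.3]
ft_force: [0.1, -0.4, -2.8]
gripper_width: 0.194
```

Emit:
jog_arm:
  moves:
    - [0, 0, 0, -0.02, 0, 0, 0]
    - [0, 0, 0, -0.035, 0, 0, 0]
    - [0, 0, 0, -0.05, 0, 0, 0]
    - [0, 0, 0, -0.05, 0, 0, 0]

```text
clock: 33.1
eef_pos: [543.9, -177.5, 85.5]
tool_rot: [140.4, 89.9, -39.9]
ft_force: [-1.3, -0.3, 2.4]
gripper_width: 0.196
```

Emit:
jog_arm:
  moves:
    - [0, 0, 0, -0.015, 0, 0, 0]
    - [0, 0, 0, -0.03, 0, 0, 0]
    - [0, 0, 0, -0.04, 0, 0, 0]
    - [0, 0, 0, -0.04, 0, 0, 0]

```text
clock: 33.6
eef_pos: [543.9, -177.5, 82.2]
tool_rot: [147.0, 89.9, -33.3]
ft_force: [-9.8, 3.0, 29.8]
gripper_width: 0.193
```

Emit:
jog_arm:
  moves:
    - [0, 0, 0, -0.01, 0, 0, 0]
    - [0, 0, 0, -0.015, 0, 0, 0]
    - [0, 0, 0, -0.015, 0, 0, 0]

```text
clock: 33.98
eef_pos: [544.0, -177.6, 82.2]
tool_rot: [149.6, 89.9, -30.7]
ft_force: [-10.7, 4.6, 36.9]
gripper_width: 0.19
```

Run:
```python
from h import *
st(); snap('wrist','w22')
```

```text
t 33.98 pos [ 544.  -177.6   82.2] toolx [ 0.002 -0.001 -1.   ] jawdir -90.32 F [-10.73   4.61  36.93] w 0.190 q [-21.1  32.3 109.2  -0.   38.4  69.3]
```

Emit:
jog_arm:
  moves:
    - [0, 0, 0, 0.01, 0, 0, 0]
    - [0.3, 0, 0, 0.01, 0, 0, 0]
    - [0.6, 0, 0, 0.01, 0, 0, 0]
    - [0.6, 0, 0, 0.02, 0, 0, 0]
    - [0.6, 0, 0, 0.3, 0, 0, 0]
    - [0.6, 0, 0, 0.7, 0, 0, 0]
    - [0.6, 0, 0, 1, 0, 0, 0]
    - [0.6, 0, 0, 1, 0, 0, 0]

```text
clock: 35.02
eef_pos: [545.5, -178.1, 204.9]
tool_rot: [156.2, 89.6, -24.2]
ft_force: [-0.3, 0.6, -1.4]
gripper_width: 0.6
```

Emit:
jog_arm:
  moves:
    - [0.6, -0.4, 0, 0.3, 0, 0, 0]
    - [0.6, -0.6, 0, 0.8, 0, 0, 0]
    - [0.6, -0.6, 0, 1, 0, 0, 0]
    - [0.6, -0.6, 0, 1, 0, 0, 0]

```text
clock: 35.52
eef_pos: [474.1, -178.6, 326.2]
tool_rot: [156.1, 89.4, -24.3]
ft_force: [-0.2, 0.2, -1.3]
gripper_width: 0.599
```

Run:
```python
from h import *
st(); snap('wrist','w23'); snap('scene','s23')
im=cv2.imread('pics/s23.png');cv2.imwrite('pics/s23c.png',cv2.resize(im[150:270,300:480],None,fx=4,fy=4,interpolation=cv2.INTER_CUBIC))
```

```text
t 35.52 pos [ 474.1 -178.6  326.2] toolx [ 0.009 -0.004 -1.   ] jawdir -90.34 F [-0.17  0.21 -1.34] w 0.599 q [-24.1  10.3 103.2  -0.   65.9  66.3]
```

View pics/w23.png

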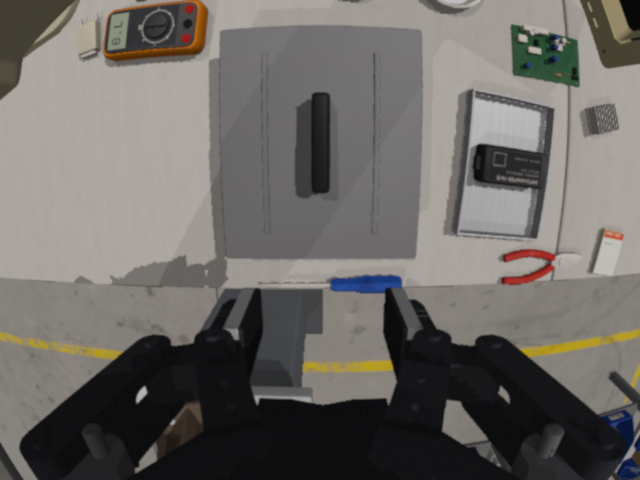

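View pics/s23c.png

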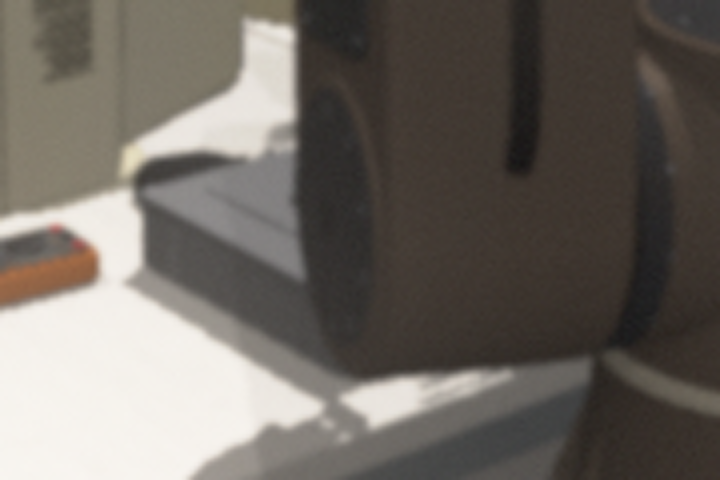

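Run:
```python
from h import *
s=np.load('pics/w23.npz')
P=plane(s,[(220,29),(422,31),(415,258),(225,258)],68,True);print('lid',P.round(1),P.mean(0).round(1))
P=plane(s,[(476,150),(546,155),(543,189),(476,180)],33,True);print('shell',P.round(1),P.mean(0).round(1))
print(arm.hand_in())
```

```text
lid [[ 671.3  -68.    68. ]
 [ 667.3 -289.1   68. ]
 [ 408.1 -286.    68. ]
 [ 409.8  -65.1   68. ]] [ 539.1 -177.    68. ]
shell [[ 534.5 -368.7   33. ]
 [ 535.3 -475.6   33. ]
 [ 489.3 -474.7   33. ]
 [ 497.  -370.6   33. ]] [ 514.  -422.4   33. ]
the job is handed in; nothing more can be done
None
```

The job is done and handed in at about 36 s of the 210 s allowed; `hand_in` gives no verdict, so I can't confirm the result from it.

- **Crate:** I moved the upper supply down onto the floor beside the lower one. Only two loose supplies were on the table. The one nearer the crate pulled about 5.6 N, so it is sound, and I laid it flat in the crate. A wrist picture before the lid went on showed the three sound supplies in one flat layer.
- **Scrap tray:** The other loose supply pulled about 1.8 N, so it is a gutted shell, and I laid it flat in the tray. The last picture puts it at (514, -422) mm; I had measured the tray centre at (514, -424) mm.
- **Lid:** I pressed it to a hard stop at about 37 N. The tool height there puts the lid at about 52.0 mm, which is its fully home height. After I let go, the last picture shows it at (539, -177) mm. I had measured the crate centre at about (538, -178) mm. The scene view shows no gap along the part of the rim not hidden by the arm.
- **Left alone:** I did not touch the multimeter or the red look-alike.

No check failed. The crate's centre in x came out 2 to 3 mm different between the wrist and top views, which is within the clearance the lid needs.

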